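# Code the dispatch box and post the samples

## Robot

A 7-joint arm with a two-finger parallel gripper is mounted at the origin on a cart in front of the work surface, level with it; the furniture and walls round the work are solid. World frame = base frame: x ahead of the robot, y to its left, z up, the work surface at z = 0. Lengths are in m, angles in degrees, forces in N, time in s.
With the tool pointing down it reaches from about 0.425 to 0.875 m from the base axis. Payload 4.7 kg.
Tool frame: the origin (TCP) lies on the mounting face of the last link; the fingertips stand 182 mm ahead of it and the grasp point (between the pads) lies 164 mm ahead of it; z points along the fingers, y is the line along which they close (so a half turn about z gives the same grasp; the last joint's range is limited). The gripper opens to 87 mm and grips with 3 to 60 N. Pads are 19 mm wide; open, the fingers measure 117 mm over their backs; the gripper's body (75 mm by 190 mm) begins 51 mm behind the grasp point.
Start: joints at [66.24, 18.392, -4.016, 83.108, 1.295, 78.541, -3.26], TCP at [0.27, -0.591, 0.405] pointing down, gripper open.
Joint ranges: [-163.93, 163.93], [-17.29, 119.83], [-79.2, 71.16], [3.27, 140.29], [-89.18, 269.18], [5.43, 117.66], [-154.24, 154.24]. Speed limits (degrees/s): [147.25, 147.25, 180, 180, 180, 180, 180].

## Interface

Orientations are given as [roll, pitch, yaw] about the fixed x, y, z axes, in that order (R = Rz(yaw) Ry(pitch) Rx(roll)).
In Python, from cell import env gives the robot as it stands.
- The arm moves only by the tool servo_tool, never from a script. Its argument "plan" is a list of rows, each an object with "xyz": the shift along the tool's x, y, z in cm, a list of three; "twist": the turn, a rotation vector about the tool's x, y, z in degrees, a list of three; "jaw": the closure, from 0 (fully open) to 1 (shut). In form: [{"xyz": [x, y, z], "twist": [wx, wy, wz], "jaw": jaw}, ...]. A call has 1 to 10 rows; each row is the pose to reach, as a shift and turn from the pose commanded when the call began, along the tool's axes at that moment; what a row does not reach only later rows make up. A row lasts 1/12 s, in which the tool goes at most 41.7 mm and 7.16 degrees, less where a joint would pass 70% of its speed; a pose out of reach is approached as far as the arm can. A call with a gripper value outside its range is refused whole. The fingers move at their own pace and stop on an object; "newtons" is the grip in N (left out, the last holds). Time passes only in rows, so rows that repeat a pose let the fingers close. It gives the time, the measured TCP pose, the force, the opening and the grip force at its end, in the units of the state.
- env.get_obs(): the state, without advancing time (a new reading comes with each control period).
- env.read_camera(name): name is "scene" or "top" or "wrist"; returns a dict with "img" (400x640x3 uint8, red, green, blue), "camera_matrix" (3x3 intrinsics, pixels), "R" (3x3) and "t" (3): a world point X has camera coordinates R X + t. Camera axes: x right, y down, z forward; pixel columns grow to the right and rows downward; lengths in m; the calibration is good to about 2 mm. A picture is of the moment at which its call begins. There is no depth.
- env.sign_off(): hands the job in; it is judged then, once.
The state is a dict: "time_s": time; "qpos": joint angles; "joint_velocities": joint speeds; "effort": joint torques, N m; "tool_pos": TCP position; "tool_rot": TCP orientation; "force": force on the tool from outside, world axes, zero at the start; "wrist_torque": the same for the moment, N m; "grip_width": finger opening in m; "grasp_force": force on a finger pad.
Only numpy, scipy, OpenCV 4.12 (cv2) and the standard library are available. Lean on these libraries where they do the work, as an engineer would, in place of code of your own. Each camera call takes 0.05 s, during which the arm holds its last target. There are 200 camera calls.

## Task

Get the loose samples ready for collection: first set the three code wheels on the dispatch box to 4-2-3 from left to right (the middle one is already at 2, so do not disturb it), and only when the code is set post every capped sample tube lying loose on the worktop through the sprung flap in the top of the box. At the end all the tubes lie in the bin, the flap is shut and the code still stands; leave the other things on the worktop where they are.

Things in the scene. Friction and masses are not known exactly. Their poses are not given: they have to be found in the camera images.
- dispatch_box: fixed dispatch box, 260 deep (x, away from the robot) x 240 wide (y) x 160 mm high; origin under its centre. Box x -130 to -30 mm: console 83 mm high with three code wheels (tops at 122 mm). Box x -30 to 130 mm: clear-walled bin, walls 8 mm, floor at 8 mm, deck at 160 mm with an opening at x 0 to 100, y -60 to 60 mm shut by a sprung flap.
- flap_centre (a point): centre of the shut flap's upper face, 2 mm below the deck (158 mm up). Axes parallel to the box. The flap bears a tube laid on it; a tube let go in the opening with the flap pushed down 0.9 rad or more slides off into the bin. Fingers may enter the opening.
- flap (a joint): steel flap 97 (box x) x 116 mm (box y), hinged along the far (+x) edge of the opening; 0 = shut, grows as the near edge swings down into the bin, stop at 1.35 rad. Spring torque 0.12 N m when shut, 0.27 N m at 1 rad: it must be pushed, and snaps shut by itself when let go.
- wheel_left (a joint): left code wheel as the robot sees it. Number set = dot group facing straight up; value = (number - 1) x 1.047 rad: 1 is 0, 2 is 1.047, 3 is 2.094, 4 is 3.142, 6 is 5.236. Grows as the wheel's top moves away from the robot (box +x). Stops at -0.2 and 5.44: it cannot go from 6 round to 1. No clicks; friction 0.04 N m holds it. Starts between 1 and about 2.
- wheel_middle (a joint): middle code wheel as the robot sees it. Number set = dot group facing straight up; value = (number - 1) x 1.047 rad: 1 is 0, 2 is 1.047, 3 is 2.094, 4 is 3.142, 6 is 5.236. Grows as the wheel's top moves away from the robot (box +x). Stops at -0.2 and 5.44: it cannot go from 6 round to 1. No clicks; friction 0.04 N m holds it. Starts at 2, which is already right.
- wheel_right (a joint): right code wheel as the robot sees it. Number set = dot group facing straight up; value = (number - 1) x 1.047 rad: 1 is 0, 2 is 1.047, 3 is 2.094, 4 is 3.142, 6 is 5.236. Grows as the wheel's top moves away from the robot (box +x). Stops at -0.2 and 5.44: it cannot go from 6 round to 1. No clicks; friction 0.04 N m holds it. Starts between about 4 and 6.
- axle_left (a point): centre of the left code wheel on its axle (along box y), at box x -80, y 65, z 86.5 mm; axes parallel to the box. Dark wheel 72 mm across, 24 mm wide, 41 mm gap to the next, upper half free; six groups of 1 to 6 white dots on the rim, thin metal lines between. It can be pinched by its flat sides from above and carried round in an arc, or rolled by a fingertip on the rim.
- axle_middle (a point): centre of the middle code wheel on its axle (along box y), at box x -80, y 0, z 86.5 mm; axes parallel to the box. Dark wheel 72 mm across, 24 mm wide, 41 mm gap to the next, upper half free; six groups of 1 to 6 white dots on the rim, thin metal lines between. It can be pinched by its flat sides from above and carried round in an arc, or rolled by a fingertip on the rim.
- axle_right (a point): centre of the right code wheel on its axle (along box y), at box x -80, y -65, z 86.5 mm; axes parallel to the box. Dark wheel 72 mm across, 24 mm wide, 41 mm gap to the next, upper half free; six groups of 1 to 6 white dots on the rim, thin metal lines between. It can be pinched by its flat sides from above and carried round in an arc, or rolled by a fingertip on the rim.
- tube_1: capped sample tube, 88 mm long, lying down: slim body 12 mm thick over most of its length, red cap 16 mm thick over the 18 mm at its +x end. Origin at the middle of its length on its underside (the tube's axis is 8 mm along its own +z); its own x runs along the tube toward the cap. It does not roll by itself. About 15 g. May be absent.
- tube_2: capped sample tube, 88 mm long, lying down: slim body 12 mm thick over most of its length, red cap 16 mm thick over the 18 mm at its +x end. Origin at the middle of its length on its underside (the tube's axis is 8 mm along its own +z); its own x runs along the tube toward the cap. It does not roll by itself. About 15 g. May be absent.
- tube_3: capped sample tube, 88 mm long, lying down: slim body 12 mm thick over most of its length, red cap 16 mm thick over the 18 mm at its +x end. Origin at the middle of its length on its underside (the tube's axis is 8 mm along its own +z); its own x runs along the tube toward the cap. It does not roll by itself. About 15 g. May be absent.
- tube_4: capped sample tube, 88 mm long, lying down: slim body 12 mm thick over most of its length, red cap 16 mm thick over the 18 mm at its +x end. Origin at the middle of its length on its underside (the tube's axis is 8 mm along its own +z); its own x runs along the tube toward the cap. It does not roll by itself. About 15 g. May be absent.
- cup: bystander: specimen cup with red lid, 53 mm across, 59 mm high, origin under its centre
- timer: bystander: bench timer 62x62x22 mm, origin under its centre
- marker: bystander: white marker pen with a dark red cap, 130x14x15 mm, lying near the front edge of the worktop; not a tube. Origin under its centre
- forceps: bystander: steel forceps 130x12x10 mm, lying near the front edge, origin under its centre
- label_roll: bystander: roll of blank labels, 56 mm across, 26 mm high, origin under its centre

How it is judged:
By the outcome, as a careful person would: the job done as asked, in the order asked, and still so for the second after the job is handed in, with the robot touching nothing.
Of tube_1, tube_2, tube_3, tube_4 only 2 to 4 are there at a start; the rules pass over those that are not, and their reading is None.
At some moment in a run one of tube_1, tube_2, tube_3, tube_4 may be knocked a few centimetres aside while the robot is not near it.
Once in a run the grip may slacken for a moment while it holds something.
It also fails if it takes over 210 s, if anything falls off the work surface, if the arm or the gripper's body presses on something with over 40 N, if the wrist force passes 120 N, or if a joint passes its speed limit or range.

## Working session

There is one attempt and no reset: what is moved stays moved. The work goes in short steps, Python scripts to look and compute and a tool call to move; the robot and the scene stay as the last step left them, time stands still between calls to the robot, and variables do not carry over. Pictures are saved under pics/ and viewed, at most 14 in all, crops included, and the job is handed in when it is done.

Besides the shell and the picture viewer there is one more tool, called after "Call:" as a command line: name --argument value ..., lists and objects as JSON in quotes. servo_tool: Moves the arm, as the interface text tells. Its arguments: {"type":"object","properties":{"plan":{"type":"array","items":{"type":"object","properties":{"xyz":{"type":"array","items":{"type":"number"}},"twist":{"type":"array","items":{"type":"number"}},"jaw":{"type":"number"}}}},"newtons":{"type":"number"}},"required":["plan"]}

```bash
mkdir -p pics; ls; cat > h.py <<'E'
import numpy as np, cv2
from cell import env
from scipy.spatial.transform import Rotation as Ro
def cam(n,save=None):
    c=env.read_camera(n)
    if save: cv2.imwrite('pics/'+save,c['img'][:,:,::-1])
    return c
def ray(c,uv,z):
    K=np.array(c['camera_matrix']);R=np.array(c['R']);t=np.array(c['t'])
    d=R.T@np.linalg.inv(K)@np.array([uv[0],uv[1],1.]);o=-R.T@t
    return o+d*(z-o[2])/d[2]
def proj(c,X):
    p=np.array(c['R'])@np.array(X)+np.array(c['t']);p=np.array(c['camera_matrix'])@p
    return p[:2]/p[2]
E
python3 - <<'E'
from h import *
o=env.get_obs()
for k in o: print(k,o[k])
for n in ('scene','top'):
    c=cam(n,n+'0.png');R=np.array(c['R']);print(n,-R.T@c['t'],R[2],c['camera_matrix'])
E
```

```text
pics
time_s 0.0
qpos [66.24059925 18.44015264 -4.01426824 83.17574474  1.2968216  78.54107376
 -3.26232344]
joint_velocities [ 0.00365887  0.06889607  0.05869561 -0.03125172  0.04117908  0.02351706
 -0.03253636]
effort [ 3.13586479e-04 -4.91283774e+01 -4.03807629e-01 -3.12527382e+01
 -6.38326071e-02  4.35631745e-02  1.82720810e-04]
tool_pos [ 0.27011177 -0.59099014  0.40364124]
tool_rot [-1.79888371e+02  7.99400289e-03  2.45660183e+01]
force [ 0.17718136 -0.7822987  -0.23343297]
wrist_torque [-0.02244989 -0.02580353  0.05874889]
grasp_force 0.0
grip_width 0.08703862819541237
scene [-0.1728343   1.25805913  1.43900546] [ 0.36279474 -0.63694946 -0.68020244] [[520.20749617   0.         319.59588796]
 [  0.         520.20749617 201.0605602 ]
 [  0.           0.           1.        ]]
top [0.23438216 0.03340166 1.56476863] [ 0.18098518 -0.02197264 -0.98324034] [[438.52815737   0.         324.00273652]
 [  0.         438.52815737 204.041177  ]
 [  0.           0.           1.        ]]
```

View pics/top0.png

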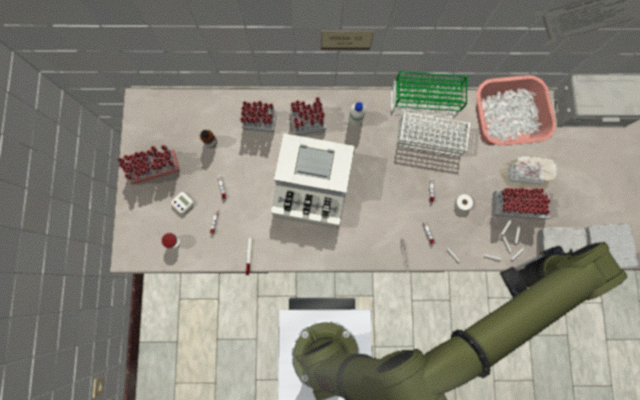

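View pics/scene0.png

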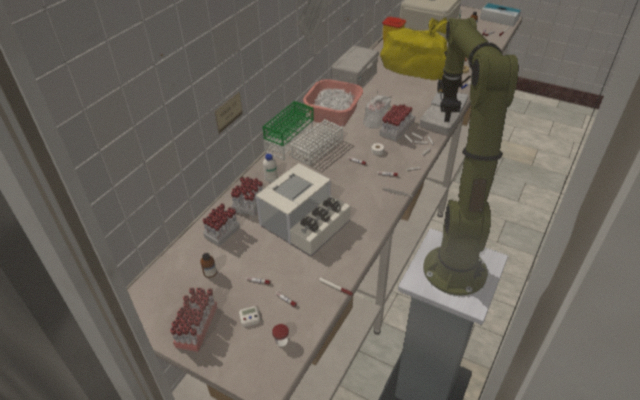

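The top view shows the box near (313,180), tubes near (222,188), (214,222), (432,190) and (429,233), the marker at (249,256) and the forceps at (404,250). Next I'll measure the tubes and enlarge the box.

```bash
cat >> h.py <<'E'
def tubes(c,boxes,z=0.008):
    out=[]
    im=c['img'];hsv=cv2.cvtColor(im,cv2.COLOR_RGB2HSV)
    for (u,v,r) in boxes:
        u0,v0=max(u-r,0),max(v-r,0)
        p=hsv[v0:v+r,u0:u+r]
        red=((p[...,0]<10)|(p[...,0]>168))&(p[...,1]>110)&(p[...,2]>50)
        bright=((p[...,2]>175)&(p[...,1]<60))
        rc=np.argwhere(red)[:,::-1]+[u0,v0];bc=np.argwhere(bright)[:,::-1]+[u0,v0]
        if len(rc)<4 or len(bc)<4: out.append(None);print('none',u,v,len(rc),len(bc));continue
        P=np.array([ray(c,q,z)[:2] for q in np.vstack([rc,bc])]);cr=P[:len(rc)].mean(0);cb=P[len(rc):].mean(0)
        d=cr-cb;d/=np.linalg.norm(d);s=P@d
        print('cap',cr.round(4),'body',cb.round(4),'yaw',np.degrees(np.arctan2(d[1],d[0])).round(1),'len',np.ptp(s).round(3),'n',len(rc),len(bc), 'capext',np.ptp(P[:len(rc)]@d).round(3))
    return out
E
python3 - <<'E'
from h import *
c=cam('top')
tubes(c,[(222,188,14),(214,222,14),(432,190,14),(429,233,14)])
im=c['img'][:,:,::-1]
a=cv2.resize(im[125:235,262:362],None,fx=5,fy=5,interpolation=cv2.INTER_CUBIC)
cv2.imwrite('pics/box.png',a)
E
```

```text
cap [0.5534 0.3619] body [0.5857 0.3703] yaw -165.5 len 0.122 n 10 641 capext 0.012
cap [0.4249 0.3971] body [0.4615 0.3943] yaw 175.6 len 0.104 n 9 643 capext 0.008
cap [ 0.5393 -0.392 ] body [ 0.5764 -0.3998] yaw 168.2 len 0.12 n 12 317 capext 0.012
cap [ 0.3858 -0.3841] body [ 0.4185 -0.3625] yaw -146.6 len 0.13 n 9 418 capext 0.01
```

View pics/box.png

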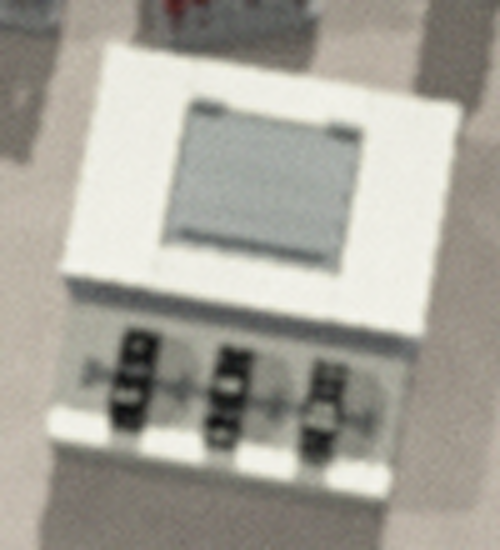

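Crop shows deck corners at about (105,45), (462,105), (422,335), (62,275), flap hinged on the far side, and three wheels at about (130,378), (228,398), (322,415).

```bash
cat >> h.py <<'E'
def fit2d(B,W):
    B=np.array(B,float);W=np.array(W,float);b=B-B.mean(0);w=W-W.mean(0)
    a=np.arctan2((b[:,0]*w[:,1]-b[:,1]*w[:,0]).sum(),(b*w).sum())
    R=np.array([[np.cos(a),-np.sin(a)],[np.sin(a),np.cos(a)]]);t=W.mean(0)-R@B.mean(0)
    return a,t,W-(B@R.T+t)
E
python3 - <<'E'
from h import *
c=cam('top')
im=c['img'];g=cv2.resize(im[125:235,262:362],None,fx=5,fy=5,interpolation=cv2.INTER_CUBIC)
m=(g.min(2)>200).astype(np.uint8)
n,l,s,_=cv2.connectedComponentsWithStats(m)
i=1+np.argmax(s[1:,4]);k=max(cv2.findContours((l==i).astype(np.uint8),0,2)[0],key=cv2.contourArea)
ap=cv2.approxPolyDP(k,20,True)[:,0];print(ap.tolist())
def fp(x): return ((x[0]+.5)/5-.5+262,(x[1]+.5)/5-.5+125)
for C in ([(105,45),(462,105),(422,335),(62,275)],ap if len(ap)==4 else None):
    if C is None: continue
    C=np.array(C);
    W=[ray(c,fp(p),.16)[:2] for p in C]
    ctr=C.mean(0);B=[]
    for p in C: B.append((.13 if p[1]<ctr[1]+ (p[0]-ctr[0])*.17 else -.03, .12 if p[0]<ctr[0] else -.12))
    a,t,e=fit2d(B,W);print(np.degrees(a),t,e.round(4).tolist())
E
```

```text
[[107, 49], [62, 269], [421, 329], [454, 108]]
-9.946178101895134 [0.5842675  0.04226719] [[0.0003, 0.001], [-0.0002, -0.0014], [0.0002, 0.0003], [-0.0004, 0.0]]
-9.933425201385173 [0.58506021 0.04342661] [[-0.0032, -0.0015], [0.0029, -0.0011], [0.0034, -0.0002], [-0.0031, 0.0028]]
```

```bash
cat >> h.py <<'E'
BT=np.array([.5843,.0423]);BA=np.radians(-9.95)
def bx(x,y,z):
    c,s=np.cos(BA),np.sin(BA);return np.array([BT[0]+c*x-s*y,BT[1]+s*x+c*y,z])
def down(yaw,tilt=0):  # tilt>0: tool's back leans along its +x (turn about tool y)
    return Ro.from_euler('xyz',[180,0,yaw],degrees=True)*Ro.from_euler('y',-tilt,degrees=True)
def cur():
    o=env.get_obs();return np.array(o['tool_pos']),Ro.from_euler('xyz',o['tool_rot'],degrees=True)
def rel(p,R,base=None):
    p0,R0=base or cur();s=R0.inv().apply(np.array(p)-p0)*100;w=(R0.inv()*R).as_rotvec(degrees=True)
    print('xyz',s.round(2).tolist(),'twist',w.round(1).tolist(),'rows',round(max(np.linalg.norm(s)/4.17,np.linalg.norm(w)/7.16),1))
def gp(g,R,off=.164): return np.array(g)-R.apply([0,0,off])  # TCP for grasp point g
E
python3 - <<'E'
from h import *
Y=-9.95
R=down(Y);print(R.as_matrix().round(2), down(0,30).apply([0,0,-1]))
print([bx(-.08,y,.0865).round(4).tolist() for y in (.065,0,-.065)], bx(.05,0,.158))
c=cam('wrist');Rc=np.array(c['R']);p,R0=cur()
print('wristcam in tool',R0.inv().apply(-Rc.T@c['t']-p),(R0.inv().as_matrix()@Rc.T).round(2),c['camera_matrix'][0])
rel(gp(bx(-.13,0,.33),R),R)
E
```

```text
[[ 0.98 -0.17 -0.  ]
 [-0.17 -0.98 -0.  ]
 [ 0.    0.   -1.  ]] [5.00000000e-01 1.06057524e-16 8.66025404e-01]
[[0.5167, 0.1201, 0.0865], [0.5055, 0.0561, 0.0865], [0.4943, -0.0079, 0.0865]] [0.63354795 0.03366056 0.158     ]
wristcam in tool [0.08117054 0.00127855 0.02105274] [[-0.   -0.96 -0.3 ]
 [ 1.    0.   -0.  ]
 [ 0.   -0.3   0.96]] [299.01030324   0.         322.41105807]
xyz [44.19, -51.92, -8.93] twist [-0.0, 0.0, 34.5] rows 16.5
```

Call:
servo_tool --plan '[{"xyz": [44.2,-51.9,-8.9],"twist": [0,0,34.5],"jaw": 0},{"xyz": [44.2,-51.9,-8.9],"twist": [0,0,34.5],"jaw": 0},{"xyz": [44.2,-51.9,-8.9],"twist": [0,0,34.5],"jaw": 0},{"xyz": [44.2,-51.9,-8.9],"twist": [0,0,34.5],"jaw": 0},{"xyz": [44.2,-51.9,-8.9],"twist": [0,0,34.5],"jaw": 0},{"xyz": [44.2,-51.9,-8.9],"twist": [0,0,34.5],"jaw": 0},{"xyz": [44.2,-51.9,-8.9],"twist": [0,0,34.5],"jaw": 0},{"xyz": [44.2,-51.9,-8.9],"twist": [0,0,34.5],"jaw": 0},{"xyz": [44.2,-51.9,-8.9],"twist": [0,0,34.5],"jaw": 0},{"xyz": [44.2,-51.9,-8.9],"twist": [0,0,34.5],"jaw": 0}]'

```text
time_s: 1.08
tool_pos: [0.3831, -0.1915, 0.4591]
tool_rot: [180.0, -0.0, -9.9]
force: [0.4, 0.0, -0.2]
grip_width: 0.087
grasp_force: 0.0
```

```bash
python3 - <<'E'
from h import *
R=down(-9.95);print(cur()[0],env.get_obs()['tool_rot']);rel(gp(bx(-.13,0,.33),R),R)
E
```

```text
[ 0.38306901 -0.19152034  0.45905001] [ 1.79954829e+02 -2.73613256e-02 -9.93707398e+00]
xyz [2.79, -26.5, -3.51] twist [0.0, -0.0, 0.0] rows 6.4
```

Call:
servo_tool --plan '[{"xyz": [2.8,-26.5,-3.5],"twist": [0,0,0],"jaw": 0.5},{"xyz": [2.8,-26.5,-3.5],"twist": [0,0,0],"jaw": 0.5},{"xyz": [2.8,-26.5,-3.5],"twist": [0,0,0],"jaw": 0.5},{"xyz": [2.8,-26.5,-3.5],"twist": [0,0,0],"jaw": 0.5},{"xyz": [2.8,-26.5,-3.5],"twist": [0,0,0],"jaw": 0.5},{"xyz": [2.8,-26.5,-3.5],"twist": [0,0,0],"jaw": 0.5},{"xyz": [2.8,-26.5,-3.5],"twist": [0,0,0],"jaw": 0.5},{"xyz": [2.8,-26.5,-3.5],"twist": [0,0,0],"jaw": 0.5},{"xyz": [2.8,-26.5,-3.5],"twist": [0,0,0],"jaw": 0.5},{"xyz": [2.8,-26.5,-3.5],"twist": [0,0,0],"jaw": 0.5}]'

```text
time_s: 1.92
tool_pos: [0.4562, 0.0613, 0.4934]
tool_rot: [179.9, 0.0, -10.0]
force: [1.1, 0.6, 0.7]
grip_width: 0.0441
grasp_force: 0.0
```

```bash
python3 - <<'E'
from h import *
c=cam('wrist','w1.png')
for y in (.065,0,-.065): print(proj(c,bx(-.08,y,.1225)).round(),proj(c,bx(-.08,y,.0865)).round())
for q in ((-.03,.12,.16),(-.03,-.12,.16),(-.13,.12,.083),(-.13,-.12,.083),(0,.06,.16),(0,-.06,.16)):print(q,proj(c,bx(*q)).round())
E
```

```text
[262. 140.] [267. 137.]
[318. 140.] [319. 137.]
[375. 140.] [370. 137.]
(-0.03, 0.12, 0.16) [195.  92.]
(-0.03, -0.12, 0.16) [440.  91.]
(-0.13, 0.12, 0.083) [228. 175.]
(-0.13, -0.12, 0.083) [409. 175.]
(0, 0.06, 0.16) [254.  58.]
(0, -0.06, 0.16) [380.  58.]
```

View pics/w1.png

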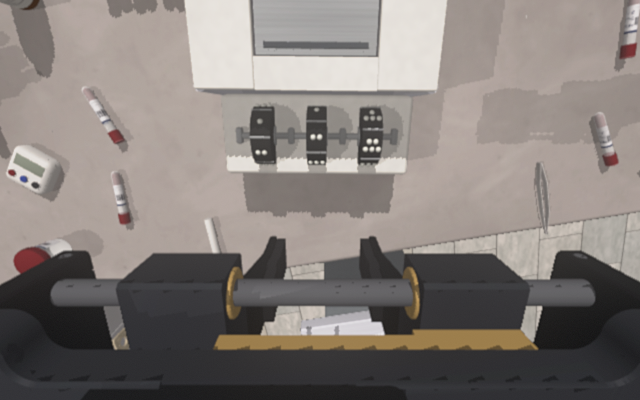

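The wrist view shows the wheels at (262,135), (317,135), (370,135); the left one has 1 dot on the far side and 2 dots near, the middle one is at 2, and the right one has 6 above and 5 facing, at about 5+. It also shows tubes at (102,115), (120,198), (605,138), (628,28). I'll measure the wheel angles by casting rays onto the rim cylinders.

```bash
cat >> h.py <<'E'
def cyl(c,uv,yb,r=.036):
    """pixel -> (angle from top toward box +x in deg, y offset from wheel centre mm)"""
    K=np.array(c['camera_matrix']);R=np.array(c['R']);t=np.array(c['t'])
    d=R.T@np.linalg.inv(K)@np.array([uv[0],uv[1],1.]);o=-R.T@t-bx(-.08,yb,.0865)
    T=Ro.from_euler('z',-BA);d=T.apply(d);o=T.apply(o)
    a=d[0]**2+d[2]**2;b=o[0]*d[0]+o[2]*d[2];q=b*b-a*(o[0]**2+o[2]**2-r*r)
    if q<0: return None
    X=o+d*(-b-np.sqrt(q))/a
    return np.degrees(np.arctan2(X[0],X[2])),X[1]*1000
def wheels(c,thr=140,names='LMR'):
    g=c['img'].min(2)
    for n,yb in zip('LMR',(.065,0,-.065)):
        if n not in names: continue
        P=np.array([proj(c,bx(-.08+.036*np.sin(a),yb+s*.011,.0865+.036*np.cos(a))) for a in np.linspace(-1.2,1.2,9) for s in(-1,1)])
        u0,v0=np.floor(P.min(0)).astype(int);u1,v1=np.ceil(P.max(0)).astype(int)
        f=6;s=cv2.resize(g[v0:v1+1,u0:u1+1],None,fx=f,fy=f,interpolation=cv2.INTER_CUBIC)
        m,l,st,ce=cv2.connectedComponentsWithStats((s>thr).astype(np.uint8))
        out=[]
        for i in range(1,m):
            if st[i,4]<15: continue
            k=cyl(c,((ce[i][0]+.5)/f-.5+u0,(ce[i][1]+.5)/f-.5+v0),yb)
            if k: out.append((round(k[0],1),round(k[1],1),round(float(st[i,4])/f/f,1),round(st[i,2]/st[i,3],1)))
        print(n,out)
E
python3 - <<'E'
from h import *
c=cam('wrist');wheels(c)
im=c['img'][95:180,225:415,::-1];cv2.imwrite('pics/w1c.png',cv2.resize(im,None,fx=4,fy=4,interpolation=cv2.INTER_CUBIC))
E
```

```text
L [(np.float64(35.6), np.float64(3.2), 7.9, np.float64(1.0)), (np.float64(5.7), np.float64(1.4), 19.6, np.float64(13.6)), (np.float64(-22.8), np.float64(6.4), 15.2, np.float64(1.0)), (np.float64(-23.0), np.float64(-1.2), 15.7, np.float64(1.1)), (np.float64(-56.9), np.float64(6.2), 87.4, np.float64(2.1))]
M [(np.float64(68.6), np.float64(2.8), 5.2, np.float64(1.5)), (np.float64(6.4), np.float64(6.5), 20.2, np.float64(0.9)), (np.float64(6.1), np.float64(-1.0), 20.4, np.float64(1.0)), (np.float64(-57.3), np.float64(-5.0), 54.0, np.float64(2.0)), (np.float64(-50.0), np.float64(10.9), 8.7, np.float64(1.2)), (np.float64(-50.2), np.float64(3.2), 9.0, np.float64(1.1)), (np.float64(-50.2), np.float64(-4.3), 10.1, np.float64(1.2))]
R [(np.float64(57.9), np.float64(2.4), 6.6, np.float64(1.1)), (np.float64(42.3), np.float64(10.2), 8.2, np.float64(1.1)), (np.float64(42.0), np.float64(2.8), 8.6, np.float64(1.1)), (np.float64(42.1), np.float64(-4.8), 8.1, np.float64(1.0)), (np.float64(20.1), np.float64(6.6), 4.9, np.float64(1.9)), (np.float64(20.0), np.float64(-1.2), 6.4, np.float64(2.5)), (np.float64(19.7), np.float64(-6.9), 3.6, np.float64(3.0)), (np.float64(-2.0), np.float64(6.7), 19.6, np.float64(0.9)), (np.float64(-2.0), np.float64(-0.9), 21.3, np.float64(0.9)), (np.float64(-16.4), np.float64(10.6), 18.2, np.float64(1.0)), (np.float64(-16.5), np.float64(3.1), 17.8, np.float64(1.0)), (np.float64(-16.6), np.float64(-4.5), 17.8, np.float64(1.0)), (np.float64(-52.5), np.float64(-11.5), 84.6, np.float64(1.3)), (np.float64(-38.9), np.float64(-4.2), 0.9, np.float64(2.8)), (np.float64(-68.0), np.float64(5.7), 22.7, np.float64(3.4))]
```

View pics/w1c.png

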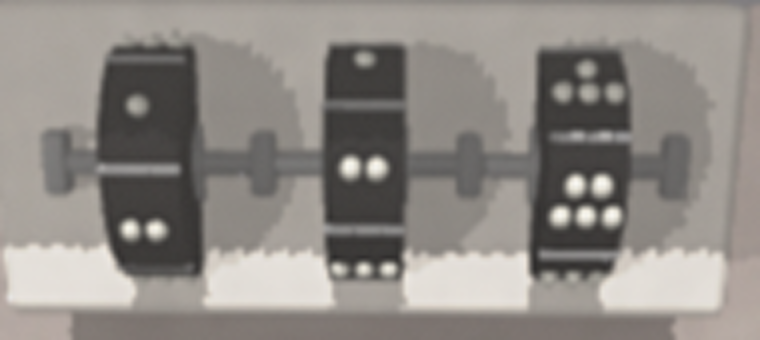

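Relative to the middle wheel standing at 2, the left wheel is at about 29° and must turn +151°; the right one is at about 223° and must turn −103°. I'll pinch and carry in arcs, working out the reusable stroke numbers once.

```bash
cat >> h.py <<'E'
BT=BT+np.array([.0023,.0011])
def wp(yb,phi,tilt,r=.034,back=0):
    R=down(-9.95,tilt);a=np.radians(phi)
    g=bx(-.08+r*np.sin(a),yb,.0865+r*np.cos(a));return gp(g,R)-R.apply([0,0,back]),R
E
python3 - <<'E'
from h import *
print('pre');rel(*wp(.065,-36,-18,back=.06))
S=wp(.065,-36,-18)
print('in');rel(*S,base=wp(.065,-36,-18,back=.06))
print('stroke')
for k in range(1,9): rel(*wp(.065,-36+6.5*k,-18+2.25*k),base=S)
E_=wp(.065,16,0)
print('return: out, pre');rel(*wp(.065,16,0,back=.06),base=E_);rel(*wp(.065,-36,-18,back=.06),base=E_)
E
```

```text
pre
xyz [-3.79, -7.04, 16.62] twist [0.1, 18.0, -0.1] rows 4.4
in
xyz [-0.0, 0.0, 6.0] twist [0.0, 0.0, 0.0] rows 1.4
stroke
xyz [1.02, -0.0, -0.09] twist [0.0, -2.3, -0.0] rows 0.3
xyz [2.04, -0.0, -0.1] twist [-0.0, -4.5, 0.0] rows 0.6
xyz [3.07, -0.0, -0.05] twist [0.0, -6.8, 0.0] rows 0.9
xyz [4.09, -0.0, 0.07] twist [0.0, -9.0, -0.0] rows 1.3
xyz [5.1, -0.0, 0.26] twist [-0.0, -11.2, 0.0] rows 1.6
xyz [6.1, -0.0, 0.51] twist [0.0, -13.5, 0.0] rows 1.9
xyz [7.07, -0.0, 0.83] twist [0.0, -15.8, 0.0] rows 2.2
xyz [8.02, -0.0, 1.22] twist [0.0, -18.0, 0.0] rows 2.5
return: out, pre
xyz [-0.0, -0.0, -6.0] twist [0.0, 0.0, 0.0] rows 1.4
xyz [-9.86, 0.0, -4.39] twist [0.0, 18.0, -0.0] rows 2.6
```

Call:
servo_tool --plan '[{"xyz": [-3.8,-7.05,16.6],"twist": [0,18,0],"jaw": 0.61},{"xyz": [-3.8,-7.05,16.6],"twist": [0,18,0],"jaw": 0.61},{"xyz": [-3.8,-7.05,16.6],"twist": [0,18,0],"jaw": 0.61},{"xyz": [-3.8,-7.05,16.6],"twist": [0,18,0],"jaw": 0.61},{"xyz": [-3.8,-7.05,16.6],"twist": [0,18,0],"jaw": 0.61},{"xyz": [-3.8,-7.05,16.6],"twist": [0,18,0],"jaw": 0.61},{"xyz": [-3.8,-7.05,16.6],"twist": [0,18,0],"jaw": 0.61},{"xyz": [-3.8,-7.05,16.6],"twist": [0,18,0],"jaw": 0.61}]'

```text
time_s: 2.68
tool_pos: [0.4323, 0.1372, 0.3293]
tool_rot: [-180.0, -18.1, -10.1]
force: [-0.1, -0.1, 0.2]
grip_width: 0.0342
grasp_force: 0.0
```

```bash
python3 - <<'E'
from h import *
rel(*wp(.065,-36,-18,back=.06));rel(*wp(.065,-36,-18))
c=cam('wrist','w2.png')
E
```

```text
xyz [-0.17, 0.08, 0.19] twist [-0.0, -0.1, -0.1] rows 0.1
xyz [-0.18, 0.08, 6.19] twist [-0.0, -0.1, -0.1] rows 1.5
```

View pics/w2.png

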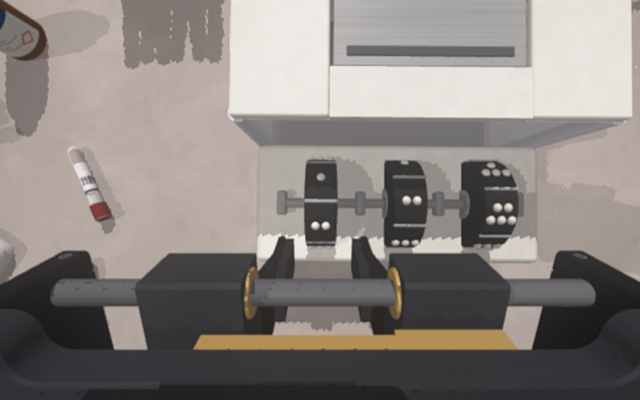

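The wrist view shows the left wheel at (321,200), centred between the fingertips (292 and 353), with 1 dot far and 2 dots near. Going in to pinch.

Call:
servo_tool --plan '[{"xyz": [-0.18,0.08,3.0],"twist": [0,0,0],"jaw": 0.61},{"xyz": [-0.18,0.08,6.2],"twist": [0,0,0],"jaw": 0.61},{"xyz": [-0.18,0.08,6.2],"twist": [0,0,0],"jaw": 0.61},{"xyz": [-0.18,0.08,6.2],"twist": [0,0,0],"jaw": 0.61},{"xyz": [-0.18,0.08,6.2],"twist": [0,0,0],"jaw": 0.8},{"xyz": [-0.18,0.08,6.2],"twist": [0,0,0],"jaw": 0.9},{"xyz": [-0.18,0.08,6.2],"twist": [0,0,0],"jaw": 0.9},{"xyz": [-0.18,0.08,6.2],"twist": [0,0,0],"jaw": 0.9}]' --newtons 10

```text
time_s: 3.4
tool_pos: [0.449, 0.1358, 0.2705]
tool_rot: [-179.9, -18.3, -9.9]
force: [-1.0, 3.1, 5.3]
grip_width: 0.0238
grasp_force: 10.0
```

```bash
python3 - <<'E'
from h import *
rel(*wp(.065,-36,-18))
E
```

```text
xyz [0.07, 0.22, 0.08] twist [-0.1, -0.3, 0.0] rows 0.1
```

Call:
servo_tool --plan '[{"xyz": [1.02,0,-0.09],"twist": [0,-2.3,0],"jaw": 0.9},{"xyz": [2.04,0,-0.1],"twist": [0,-4.5,0],"jaw": 0.9},{"xyz": [3.07,0,-0.05],"twist": [0,-6.8,0],"jaw": 0.9},{"xyz": [4.09,0,0.07],"twist": [0,-9,0],"jaw": 0.9},{"xyz": [5.1,0,0.26],"twist": [0,-11.2,0],"jaw": 0.9},{"xyz": [6.1,0,0.51],"twist": [0,-13.5,0],"jaw": 0.9},{"xyz": [7.07,0,0.83],"twist": [0,-15.8,0],"jaw": 0.9},{"xyz": [8.02,0,1.22],"twist": [0,-18,0],"jaw": 0.9},{"xyz": [8.02,0,1.22],"twist": [0,-18,0],"jaw": 0.9},{"xyz": [8.02,0,1.22],"twist": [0,-18,0],"jaw": 0.9}]'

```text
time_s: 4.23
tool_pos: [0.5271, 0.1218, 0.2819]
tool_rot: [-179.9, -0.0, -9.9]
force: [-1.6, 3.3, 1.2]
grip_width: 0.0241
grasp_force: 10.0
```

Call:
servo_tool --plan '[{"xyz": [0,0,0],"twist": [0,0,0],"jaw": 0.61},{"xyz": [0,0,0],"twist": [0,0,0],"jaw": 0.61},{"xyz": [0,0,-3],"twist": [0,0,0],"jaw": 0.61},{"xyz": [0,0,-6],"twist": [0,0,0],"jaw": 0.61},{"xyz": [-9.86,0,-4.4],"twist": [0,18,0],"jaw": 0.61},{"xyz": [-9.86,0,-4.4],"twist": [0,18,0],"jaw": 0.61},{"xyz": [-9.86,0,-4.4],"twist": [0,18,0],"jaw": 0.61},{"xyz": [-9.86,0,-4.4],"twist": [0,18,0],"jaw": 0.61},{"xyz": [-9.86,0,-4.4],"twist": [0,18,0],"jaw": 0.61}]'

```text
time_s: 4.98
tool_pos: [0.4272, 0.1373, 0.3255]
tool_rot: [179.4, -18.3, -9.8]
force: [0.6, -1.0, -0.1]
grip_width: 0.0336
grasp_force: 0.0
```

```bash
python3 - <<'E'
from h import *
rel(*wp(.065,-36,-18,back=.06))
c=cam('wrist');wheels(c)
im=c['img'][145:260,250:550,::-1];cv2.imwrite('pics/w3c.png',cv2.resize(im,None,fx=2.5,fy=2.5,interpolation=cv2.INTER_CUBIC))
E
```

```text
xyz [0.43, -0.0, -0.02] twist [0.5, -0.3, 0.2] rows 0.1
L [(np.float64(63.2), np.float64(-12.0), 9.4, np.float64(0.4)), (np.float64(41.3), np.float64(-12.0), 2.6, np.float64(0.1)), (np.float64(32.6), np.float64(-11.8), 0.6, np.float64(0.2)), (np.float64(19.7), np.float64(-2.5), 47.7, np.float64(1.1)), (np.float64(19.5), np.float64(5.2), 41.3, np.float64(1.1)), (np.float64(-9.7), np.float64(1.4), 65.6, np.float64(11.5)), (np.float64(-22.4), np.float64(-11.7), 0.7, np.float64(0.2)), (np.float64(-34.7), np.float64(-11.6), 6.7, np.float64(0.1)), (np.float64(-38.5), np.float64(9.1), 40.7, np.float64(1.2)), (np.float64(-38.7), np.float64(1.6), 40.3, np.float64(1.2)), (np.float64(-38.9), np.float64(-5.8), 40.6, np.float64(1.2)), (np.float64(-56.0), np.float64(-11.2), 36.2, np.float64(0.4)), (np.float64(-72.4), np.float64(7.9), 9.2, np.float64(10.6)), (np.float64(-73.3), np.float64(-2.9), 1.7, np.float64(7.3))]
M [(np.float64(63.6), np.float64(1.1), 18.4, np.float64(1.7)), (np.float64(65.0), np.float64(-15.3), 31.1, np.float64(3.7)), (np.float64(3.0), np.float64(5.3), 54.4, np.float64(1.0)),
[... 706 characters left out ...]
5.5), 27.4, np.float64(1.4)), (np.float64(16.5), np.float64(6.5), 12.5, np.float64(3.5)), (np.float64(16.3), np.float64(-8.7), 9.9, np.float64(2.1)), (np.float64(16.3), np.float64(-1.6), 13.6, np.float64(4.1)), (np.float64(-4.8), np.float64(5.5), 49.7, np.float64(1.1)), (np.float64(-4.9), np.float64(-2.1), 49.3, np.float64(1.1)), (np.float64(-19.5), np.float64(9.2), 44.3, np.float64(1.2)), (np.float64(-19.7), np.float64(1.7), 43.3, np.float64(1.1)), (np.float64(-19.8), np.float64(-5.9), 43.7, np.float64(1.2)), (np.float64(-57.5), np.float64(-15.7), 177.8, np.float64(2.0)), (np.float64(-71.0), np.float64(6.7), 1.6, np.float64(0.8)), (np.float64(-70.9), np.float64(-1.2), 2.4, np.float64(1.1))]
```

View pics/w3c.png

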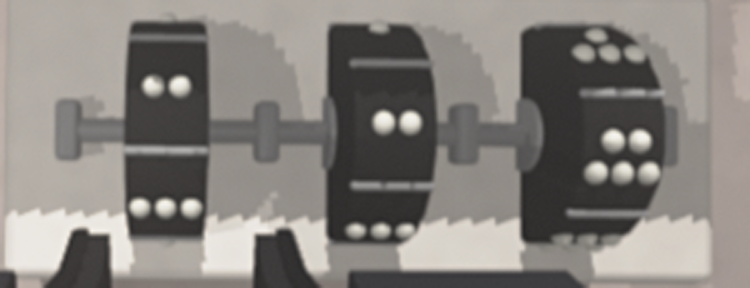

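The crop shows the left wheel with 2 dots just past the top (at (165,85)) and 3 dots near; it moved about 48°, and the middle one still stands at 2. Two more strokes.

Call:
servo_tool --plan '[{"xyz": [0.2,0,3.0],"twist": [0,0,0],"jaw": 0.61},{"xyz": [0.2,0,6.0],"twist": [0,0,0],"jaw": 0.61},{"xyz": [0.2,0,6.0],"twist": [0,0,0],"jaw": 0.61},{"xyz": [0.2,0,6.0],"twist": [0,0,0],"jaw": 0.8},{"xyz": [0.2,0,6.0],"twist": [0,0,0],"jaw": 0.9},{"xyz": [0.2,0,6.0],"twist": [0,0,0],"jaw": 0.9},{"xyz": [0.2,0,6.0],"twist": [0,0,0],"jaw": 0.9}]'

```text
time_s: 5.62
tool_pos: [0.4506, 0.1353, 0.2702]
tool_rot: [-179.9, -18.2, -9.9]
force: [6.4, 3.1, -9.7]
grip_width: 0.0236
grasp_force: 10.0
```

Call:
servo_tool --plan '[{"xyz": [1.02,0,-0.09],"twist": [0,-2.3,0],"jaw": 0.9},{"xyz": [2.04,0,-0.1],"twist": [0,-4.5,0],"jaw": 0.9},{"xyz": [3.07,0,-0.05],"twist": [0,-6.8,0],"jaw": 0.9},{"xyz": [4.09,0,0.07],"twist": [0,-9,0],"jaw": 0.9},{"xyz": [5.1,0,0.26],"twist": [0,-11.2,0],"jaw": 0.9},{"xyz": [6.1,0,0.51],"twist": [0,-13.5,0],"jaw": 0.9},{"xyz": [7.07,0,0.83],"twist": [0,-15.8,0],"jaw": 0.9},{"xyz": [8.02,0,1.22],"twist": [0,-18,0],"jaw": 0.9},{"xyz": [8.02,0,1.22],"twist": [0,-18,0],"jaw": 0.9},{"xyz": [8.02,0,1.22],"twist": [0,-18,0],"jaw": 0.9}]'

```text
time_s: 6.45
tool_pos: [0.5289, 0.1216, 0.2833]
tool_rot: [-179.9, -0.1, -9.9]
force: [-1.6, 3.2, 0.7]
grip_width: 0.0237
grasp_force: 10.0
```

Call:
servo_tool --plan '[{"xyz": [0,0,0],"twist": [0,0,0],"jaw": 0.61},{"xyz": [0,0,0],"twist": [0,0,0],"jaw": 0.61},{"xyz": [0,0,-3],"twist": [0,0,0],"jaw": 0.61},{"xyz": [0,0,-6],"twist": [0,0,0],"jaw": 0.61},{"xyz": [-9.86,0,-4.4],"twist": [0,18,0],"jaw": 0.61},{"xyz": [-9.86,0,-4.4],"twist": [0,18,0],"jaw": 0.61},{"xyz": [-9.86,0,-4.4],"twist": [0,18,0],"jaw": 0.61},{"xyz": [-9.86,0,-4.4],"twist": [0,18,0],"jaw": 0.61},{"xyz": [-9.86,0,-4.4],"twist": [0,18,0],"jaw": 0.61},{"xyz": [-9.86,0,-4.4],"twist": [0,18,0],"jaw": 0.61}]'

```text
time_s: 7.28
tool_pos: [0.4312, 0.1372, 0.3268]
tool_rot: [179.7, -18.2, -9.9]
force: [0.5, 0.3, 0.7]
grip_width: 0.0341
grasp_force: 0.0
```

```bash
cat >> h.py <<'E'
def wl(c,names='LMR'):
    import io,contextlib
    g=c['img'].min(2)
    for n,yb in zip('LMR',(.065,0,-.065)):
        if n not in names: continue
        P=np.array([proj(c,bx(-.08+.036*np.sin(a),yb+s*.009,.0865+.036*np.cos(a))) for a in np.linspace(-1,1,9) for s in(-1,1)])
        u0,v0=np.floor(P.min(0)).astype(int);u1,v1=np.ceil(P.max(0)).astype(int)
        f=6;s=cv2.resize(g[v0:v1+1,u0:u1+1],None,fx=f,fy=f,interpolation=cv2.INTER_CUBIC)
        m,l,st,ce=cv2.connectedComponentsWithStats((s>140).astype(np.uint8))
        rows=[]
        for i in range(1,m):
            if st[i,4]<15 or not .7<st[i,2]/st[i,3]<1.6: continue
            k=cyl(c,((ce[i][0]+.5)/f-.5+u0,(ce[i][1]+.5)/f-.5+v0),yb)
            if k and abs(k[0])<58 and abs(k[1])<10.5: rows.append(round(float(k[0]),1))
        print(n,rows)
E
python3 - <<'E'
from h import *
rel(*wp(.065,-36,-18,back=.06));wl(cam('wrist'))
E
```

```text
xyz [0.01, 0.05, -0.02] twist [0.3, -0.2, 0.1] rows 0.1
L [10.6, 10.4, -40.9, -54.5]
M [3.1, 3.0, -55.9]
R [37.9, 37.7, 37.6, -5.1, -5.2, -19.7, -19.8, -20.1, -43.3]
```

Call:
servo_tool --plan '[{"xyz": [0,0,3.0],"twist": [0,0,0],"jaw": 0.61},{"xyz": [0,0,6.0],"twist": [0,0,0],"jaw": 0.61},{"xyz": [0,0,6.0],"twist": [0,0,0],"jaw": 0.61},{"xyz": [0,0,6.0],"twist": [0,0,0],"jaw": 0.8},{"xyz": [0,0,6.0],"twist": [0,0,0],"jaw": 0.9},{"xyz": [0,0,6.0],"twist": [0,0,0],"jaw": 0.9},{"xyz": [0,0,6.0],"twist": [0,0,0],"jaw": 0.9}]'

```text
time_s: 7.92
tool_pos: [0.4508, 0.1351, 0.2698]
tool_rot: [-179.8, -18.1, -10.0]
force: [6.3, 2.8, -9.8]
grip_width: 0.0237
grasp_force: 10.0
```

Call:
servo_tool --plan '[{"xyz": [1.02,0,-0.09],"twist": [0,-2.3,0],"jaw": 0.9},{"xyz": [2.04,0,-0.1],"twist": [0,-4.5,0],"jaw": 0.9},{"xyz": [3.07,0,-0.05],"twist": [0,-6.8,0],"jaw": 0.9},{"xyz": [4.09,0,0.07],"twist": [0,-9,0],"jaw": 0.9},{"xyz": [5.1,0,0.26],"twist": [0,-11.2,0],"jaw": 0.9},{"xyz": [6.1,0,0.51],"twist": [0,-13.5,0],"jaw": 0.9},{"xyz": [7.07,0,0.83],"twist": [0,-15.8,0],"jaw": 0.9},{"xyz": [8.02,0,1.22],"twist": [0,-18,0],"jaw": 0.9},{"xyz": [8.19,0,1.34],"twist": [0,-18,0],"jaw": 0.9},{"xyz": [8.19,0,1.34],"twist": [0,-18,0],"jaw": 0.9}]'

```text
time_s: 8.75
tool_pos: [0.531, 0.1211, 0.2819]
tool_rot: [-179.9, 0.1, -9.9]
force: [-1.9, 3.4, -1.9]
grip_width: 0.0243
grasp_force: 10.0
```

Call:
servo_tool --plan '[{"xyz": [0,0,0],"twist": [0,0,0],"jaw": 0.61},{"xyz": [0,0,0],"twist": [0,0,0],"jaw": 0.61},{"xyz": [0,0,-3],"twist": [0,0,0],"jaw": 0.61},{"xyz": [0,0,-6],"twist": [0,0,0],"jaw": 0.61},{"xyz": [-9.86,0,-4.4],"twist": [0,18,0],"jaw": 0.61},{"xyz": [-9.86,0,-4.4],"twist": [0,18,0],"jaw": 0.61},{"xyz": [-9.86,0,-4.4],"twist": [0,18,0],"jaw": 0.61},{"xyz": [-9.86,0,-4.4],"twist": [0,18,0],"jaw": 0.61},{"xyz": [-9.86,0,-4.4],"twist": [0,18,0],"jaw": 0.61},{"xyz": [-9.86,0,-4.4],"twist": [0,18,0],"jaw": 0.61}]'

```text
time_s: 9.58
tool_pos: [0.4317, 0.137, 0.3259]
tool_rot: [179.4, -18.4, -9.8]
force: [1.2, -0.0, -0.4]
grip_width: 0.0336
grasp_force: 0.0
```

```bash
python3 - <<'E'
from h import *
rel(*wp(.065,-36,-18,back=.06));c=cam('wrist');wl(c);wheels(c,names='L')
S=wp(-.065,16,0)
print('to right pre');rel(*wp(-.065,16,0,back=.06));print('rev stroke')
for k in range(1,9): rel(*wp(-.065,16-6.5*k,-2.25*k),base=S)
E_=wp(-.065,-36,-18)
print('return');rel(*wp(-.065,16,0,back=.06),base=E_)
E
```

```text
xyz [-0.01, 0.04, -0.12] twist [0.5, -0.4, 0.2] rows 0.1
L [11.7, -2.9, -2.8, -47.0, -47.2]
M [3.0, 2.9, -56.3]
R [37.7, 37.5, 37.5, -5.1, -5.3, -19.8, -20.0, -20.1, -43.4]
L [(np.float64(65.9), np.float64(12.9), 2.6, np.float64(0.4)), (np.float64(66.3), np.float64(8.9), 10.9, np.float64(1.9)), (np.float64(65.7), np.float64(1.3), 11.4, np.float64(1.6)), (np.float64(65.3), np.float64(-6.2), 12.5, np.float64(1.6)), (np.float64(49.9), np.float64(-12.1), 19.8, np.float64(0.2)), (np.float64(30.1), np.float64(-12.1), 0.4, np.float64(0.2)), (np.float64(11.7), np.float64(1.2), 53.1, np.float64(1.0)), (np.float64(8.8), np.float64(-11.8), 1.3, np.float64(0.1)), (np.float64(-2.8), np.float64(8.8), 54.9, np.float64(1.0)), (np.float64(-2.9), np.float64(1.4), 53.6, np.float64(1.0)), (np.float64(-2.8), np.float64(-6.1), 51.5, np.float64(1.1)), (np.float64(-20.6), np.float64(-11.8), 3.3, np.float64(0.2)), (np.float64(-25.4), np.float64(1.4), 59.8, np.float64(12.6)), (np.float64(-33.2), np.float64(-12.1), 1.7, np.float64(0.1)), (np.float64(-37.4), np.float64(-11.5), 0.4, np.float64(0.2)), (np.float64
[... 309 characters left out ...]
-63.6), np.float64(-5.8), 20.0, np.float64(1.4)), (np.float64(-67.4), np.float64(12.8), 2.7, np.float64(0.5))]
to right pre
xyz [9.71, 13.08, 1.49] twist [0.3, -18.2, 0.1] rows 3.9
rev stroke
xyz [-1.02, 0.0, -0.07] twist [0.0, 2.3, 0.0] rows 0.3
xyz [-2.05, -0.0, -0.08] twist [0.0, 4.5, 0.0] rows 0.6
xyz [-3.07, -0.0, -0.01] twist [0.0, 6.8, 0.0] rows 0.9
xyz [-4.09, 0.0, 0.12] twist [0.0, 9.0, 0.0] rows 1.3
xyz [-5.1, -0.0, 0.32] twist [0.0, 11.2, 0.0] rows 1.6
xyz [-6.09, -0.0, 0.59] twist [0.0, 13.5, -0.0] rows 1.9
xyz [-7.06, -0.0, 0.92] twist [0.0, 15.8, -0.0] rows 2.2
xyz [-8.0, -0.0, 1.32] twist [0.0, 18.0, -0.0] rows 2.5
return
xyz [9.87, 0.0, -4.49] twist [0.0, -18.0, 0.0] rows 2.6
```

Left wheel now reads 4, within about 1.3° of the middle wheel's alignment. Now the right wheel, with the stroke reversed.

Call:
servo_tool --plan '[{"xyz": [9.7,13.1,1.0],"twist": [0,-18,0],"jaw": 0.61},{"xyz": [9.7,13.1,1.0],"twist": [0,-18,0],"jaw": 0.61},{"xyz": [9.7,13.1,1.5],"twist": [0,-18,0],"jaw": 0.61},{"xyz": [9.7,13.1,1.5],"twist": [0,-18,0],"jaw": 0.61},{"xyz": [9.7,13.1,1.5],"twist": [0,-18,0],"jaw": 0.61},{"xyz": [9.7,13.1,1.5],"twist": [0,-18,0],"jaw": 0.61},{"xyz": [9.7,13.1,1.5],"twist": [0,-18,0],"jaw": 0.61},{"xyz": [9.7,13.1,1.5],"twist": [0,-18,0],"jaw": 0.61}]'

```text
time_s: 10.3
tool_pos: [0.5065, -0.0075, 0.3411]
tool_rot: [-179.9, 0.0, -9.8]
force: [-0.6, 1.1, -0.4]
grip_width: 0.0342
grasp_force: 0.0
```

```bash
python3 - <<'E'
from h import *
rel(*wp(-.065,16,0));c=cam('wrist');wl(c)
E
```

```text
xyz [-0.05, 0.11, 5.79] twist [-0.1, 0.0, 0.1] rows 1.4
L [12.1, -2.4, -2.4, -2.6]
M [3.2, 3.0]
R [52.6, 38.1, 38.0, -5.1, -5.2, -20.2, -20.3, -20.4]
```

Call:
servo_tool --plan '[{"xyz": [0,-0.1,3.0],"twist": [0,0,0],"jaw": 0.61},{"xyz": [0,-0.1,5.8],"twist": [0,0,0],"jaw": 0.61},{"xyz": [0,-0.1,5.8],"twist": [0,0,0],"jaw": 0.61},{"xyz": [0,-0.1,5.8],"twist": [0,0,0],"jaw": 0.8},{"xyz": [0,-0.1,5.8],"twist": [0,0,0],"jaw": 0.9},{"xyz": [0,-0.1,5.8],"twist": [0,0,0],"jaw": 0.9},{"xyz": [0,-0.1,5.8],"twist": [0,0,0],"jaw": 0.9}]'

```text
time_s: 10.93
tool_pos: [0.5073, -0.0066, 0.285]
tool_rot: [-180.0, -0.2, -9.9]
force: [0.2, 1.6, 3.0]
grip_width: 0.0236
grasp_force: 10.0
```

Call:
servo_tool --plan '[{"xyz": [-1.02,0,-0.07],"twist": [0,2.3,0],"jaw": 0.9},{"xyz": [-2.05,0,-0.08],"twist": [0,4.5,0],"jaw": 0.9},{"xyz": [-3.07,0,-0.01],"twist": [0,6.8,0],"jaw": 0.9},{"xyz": [-4.09,0,0.12],"twist": [0,9,0],"jaw": 0.9},{"xyz": [-5.1,0,0.32],"twist": [0,11.2,0],"jaw": 0.9},{"xyz": [-6.09,0,0.59],"twist": [0,13.5,0],"jaw": 0.9},{"xyz": [-7.06,0,0.92],"twist": [0,15.8,0],"jaw": 0.9},{"xyz": [-8.0,0,1.32],"twist": [0,18,0],"jaw": 0.9},{"xyz": [-8.0,0,1.32],"twist": [0,18,0],"jaw": 0.9},{"xyz": [-8.0,0,1.32],"twist": [0,18,0],"jaw": 0.9}]'

```text
time_s: 11.77
tool_pos: [0.4294, 0.0075, 0.2726]
tool_rot: [179.9, -18.4, -9.8]
force: [-0.7, 4.0, 8.8]
grip_width: 0.0238
grasp_force: 10.0
```

Call:
servo_tool --plan '[{"xyz": [0,0,0],"twist": [0,0,0],"jaw": 0.61},{"xyz": [0,0,0],"twist": [0,0,0],"jaw": 0.61},{"xyz": [0,0,-3],"twist": [0,0,0],"jaw": 0.61},{"xyz": [0,0,-6],"twist": [0,0,0],"jaw": 0.61},{"xyz": [9.87,0,-4.5],"twist": [0,-18,0],"jaw": 0.61},{"xyz": [9.87,0,-4.5],"twist": [0,-18,0],"jaw": 0.61},{"xyz": [9.87,0,-4.5],"twist": [0,-18,0],"jaw": 0.61},{"xyz": [9.87,0,-4.5],"twist": [0,-18,0],"jaw": 0.61},{"xyz": [9.87,0,-4.5],"twist": [0,-18,0],"jaw": 0.61},{"xyz": [9.87,0,-4.5],"twist": [0,-18,0],"jaw": 0.61}]'

```text
time_s: 12.6
tool_pos: [0.5064, -0.0076, 0.3422]
tool_rot: [-179.9, 0.2, -9.9]
force: [0.2, 0.5, -0.5]
grip_width: 0.0339
grasp_force: 0.0
```

```bash
python3 - <<'E'
from h import *
rel(*wp(-.065,16,0));c=cam('wrist');wl(c)
E
```

```text
xyz [-0.03, 0.1, 5.9] twist [-0.1, 0.2, 0.0] rows 1.4
L [12.1, -2.4, -2.5, -2.7]
M [3.1, 3.0]
R [7.4, -7.4, -7.4]
```

```bash
python3 - <<'E'
from h import *
S=wp(-.065,16,0)
for k in range(1,10): rel(*wp(-.065,16-62/9*k,-2*k),base=S)
E
```

```text
xyz [-0.97, -0.0, -0.08] twist [0.0, 2.0, 0.0] rows 0.3
xyz [-1.95, -0.0, -0.09] twist [-0.0, 4.0, -0.0] rows 0.6
xyz [-2.93, 0.0, -0.03] twist [0.0, 6.0, 0.0] rows 0.8
xyz [-3.9, 0.0, 0.1] twist [0.0, 8.0, 0.0] rows 1.1
xyz [-4.86, -0.0, 0.29] twist [0.0, 10.0, 0.0] rows 1.4
xyz [-5.8, -0.0, 0.55] twist [-0.0, 12.0, 0.0] rows 1.7
xyz [-6.72, -0.0, 0.88] twist [0.0, 14.0, -0.0] rows 2.0
xyz [-7.6, -0.0, 1.27] twist [0.0, 16.0, -0.0] rows 2.2
xyz [-8.45, -0.0, 1.71] twist [0.0, 18.0, -0.0] rows 2.5
```

Call:
servo_tool --plan '[{"xyz": [0,-0.1,3.0],"twist": [0,0,0],"jaw": 0.61},{"xyz": [0,-0.1,5.9],"twist": [0,0,0],"jaw": 0.61},{"xyz": [0,-0.1,5.9],"twist": [0,0,0],"jaw": 0.61},{"xyz": [0,-0.1,5.9],"twist": [0,0,0],"jaw": 0.8},{"xyz": [0,-0.1,5.9],"twist": [0,0,0],"jaw": 0.9},{"xyz": [0,-0.1,5.9],"twist": [0,0,0],"jaw": 0.9},{"xyz": [0,-0.1,5.9],"twist": [0,0,0],"jaw": 0.9}]'

```text
time_s: 13.23
tool_pos: [0.5073, -0.0063, 0.2865]
tool_rot: [179.9, -0.2, -9.9]
force: [-0.9, -0.1, 5.2]
grip_width: 0.0235
grasp_force: 10.0
```

Call:
servo_tool --plan '[{"xyz": [-0.97,0,-0.08],"twist": [0,2,0],"jaw": 0.9},{"xyz": [-1.95,0,-0.09],"twist": [0,4,0],"jaw": 0.9},{"xyz": [-2.93,0,-0.03],"twist": [0,6,0],"jaw": 0.9},{"xyz": [-3.9,0,0.1],"twist": [0,8,0],"jaw": 0.9},{"xyz": [-4.86,0,0.29],"twist": [0,10,0],"jaw": 0.9},{"xyz": [-5.8,0,0.55],"twist": [0,12,0],"jaw": 0.9},{"xyz": [-6.72,0,0.88],"twist": [0,14,0],"jaw": 0.9},{"xyz": [-7.6,0,1.27],"twist": [0,16,0],"jaw": 0.9},{"xyz": [-8.45,0,1.71],"twist": [0,18,0],"jaw": 0.9},{"xyz": [-8.45,0,1.71],"twist": [0,18,0],"jaw": 0.9}]'

```text
time_s: 14.07
tool_pos: [0.4242, 0.0087, 0.2693]
tool_rot: [179.9, -18.5, -9.9]
force: [2.5, 1.1, 2.3]
grip_width: 0.024
grasp_force: 10.0
```

Call:
servo_tool --plan '[{"xyz": [0,0,0],"twist": [0,0,0],"jaw": 0.9},{"xyz": [0,0,0],"twist": [0,0,0],"jaw": 0.61},{"xyz": [0,0,0],"twist": [0,0,0],"jaw": 0.61},{"xyz": [0,0,-3],"twist": [0,0,0],"jaw": 0.61},{"xyz": [0,0,-6],"twist": [0,0,0],"jaw": 0.61},{"xyz": [10.4,0,-4.7],"twist": [0,-18,0],"jaw": 0.61},{"xyz": [10.4,0,-4.7],"twist": [0,-18,0],"jaw": 0.61},{"xyz": [10.4,0,-4.7],"twist": [0,-18,0],"jaw": 0.61},{"xyz": [10.4,0,-4.7],"twist": [0,-18,0],"jaw": 0.61},{"xyz": [10.4,0,-4.7],"twist": [0,-18,0],"jaw": 0.61}]'

```text
time_s: 14.9
tool_pos: [0.5081, -0.0073, 0.3423]
tool_rot: [-179.8, 0.3, -10.0]
force: [-0.2, 0.7, 0.4]
grip_width: 0.0338
grasp_force: 0.0
```

```bash
python3 - <<'E'
from h import *
rel(*wp(-.065,16,0));c=cam('wrist','w4.png');wl(c)
E
```

```text
xyz [-0.18, 0.17, 5.91] twist [-0.2, 0.3, -0.0] rows 1.4
L [11.9, -2.6, -2.7, -2.8]
M [2.9, 2.8]
R [2.3, 2.1, 2.1]
```

View pics/w4.png

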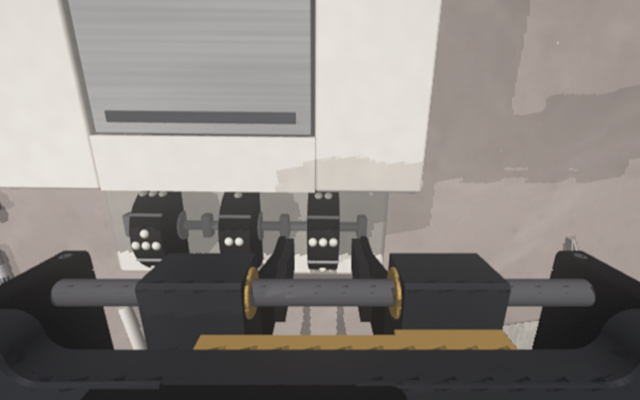

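The code reads 4-2-3: left (144,238) shows 4, middle (234,240) shows 2, right (322,242) shows 3, all aligned within about 1.5°. Now the left-hand tubes.

```bash
python3 - <<'E'
from h import *
print(env.get_obs()['qpos'].round(0))
rel([.41,.37,.42],down(0))
E
```

```text
[  42.    7.  -46.  106.    5.   69. -106.]
xyz [-16.05, -35.46, -7.6] twist [-0.2, 0.2, -9.9] rows 9.5
```

Call:
servo_tool --plan '[{"xyz": [0,0,-7],"twist": [0,0,0],"jaw": 0.3},{"xyz": [0,0,-7],"twist": [0,0,0],"jaw": 0.3},{"xyz": [-16,-35.5,-7.6],"twist": [0,0,-10],"jaw": 0.3},{"xyz": [-16,-35.5,-7.6],"twist": [0,0,-10],"jaw": 0.3},{"xyz": [-16,-35.5,-7.6],"twist": [0,0,-10],"jaw": 0.3},{"xyz": [-16,-35.5,-7.6],"twist": [0,0,-10],"jaw": 0.3},{"xyz": [-16,-35.5,-7.6],"twist": [0,0,-10],"jaw": 0.3},{"xyz": [-16,-35.5,-7.6],"twist": [0,0,-10],"jaw": 0.3},{"xyz": [-16,-35.5,-7.6],"twist": [0,0,-10],"jaw": 0.3},{"xyz": [-16,-35.5,-7.6],"twist": [0,0,-10],"jaw": 0.3}]'

```text
time_s: 15.78
tool_pos: [0.4215, 0.3177, 0.4192]
tool_rot: [179.8, -0.2, 0.0]
force: [0.7, -0.1, -0.4]
grip_width: 0.0607
grasp_force: 0.0
```

Call:
servo_tool --plan '[{"xyz": [0,0,0],"twist": [0,0,0],"jaw": 0.3},{"xyz": [0,0,0],"twist": [0,0,0],"jaw": 0.3},{"xyz": [0,0,0],"twist": [0,0,0],"jaw": 0.3}]'

```text
time_s: 16.03
tool_pos: [0.4231, 0.3159, 0.4187]
tool_rot: [179.8, -0.0, 0.1]
force: [1.1, -0.4, 0.3]
grip_width: 0.061
grasp_force: 0.0
```

```bash
cat >> h.py <<'E'
def find(c,vmax=235,u0=0,u1=640):
    """tubes by red cap + bright body in a wrist/top view; cap axis at z=8mm"""
    hsv=cv2.cvtColor(c['img'],cv2.COLOR_RGB2HSV);H,S,V=hsv[...,0],hsv[...,1],hsv[...,2]
    red=(((H<8)|(H>170))&(S>110)&(V>50)).astype(np.uint8);red[vmax:]=0;red[:,:u0]=0;red[:,u1:]=0
    n,l,st,ce=cv2.connectedComponentsWithStats(red)
    for i in range(1,n):
        if st[i,4]<20: continue
        pc=ray(c,ce[i],.008)[:2]
        # white pixels near: local threshold by brightness relative to worktop
        g=c['img'].min(2).astype(int)
        v,u=np.mgrid[0:400,0:640]
        r=1.3*np.hypot(*(proj(c,[pc[0]+.08,pc[1],.008])-ce[i]))
        near=(np.hypot(u-ce[i][0],v-ce[i][1])<r)&(v<vmax)
        med=np.median(g[near]);w=(near&(g>med+25)).astype(np.uint8)
        w=w|cv2.dilate((l==i).astype(np.uint8),np.ones((3,3),np.uint8))
        w=cv2.morphologyEx(w,cv2.MORPH_CLOSE,np.ones((7,7),np.uint8))
        n2,l2,s2,c2=cv2.connectedComponentsWithStats(w);k=l2[int(round(ce[i][1])),int(round(ce[i][0]))]
        if k==0: continue
        q=np.argwhere(l2==k)[:,::-1];P=np.array([ray(c,x,.008)[:2] for x in q])
        (cx,cy),(a,b),ang=cv2.minAreaRect((P*1000).astype(np.float32))
        bp=cv2.boxPoints(((cx,cy),(a,b),ang));e=bp[1]-bp[0];f=bp[2]-bp[1]
        e=e if np.hypot(*e)>np.hypot(*f) else f
        d=e/np.hypot(*e)
        if d@(pc*1000-[cx,cy])<0:d=-d
        print('px',ce[i].round(),'cap',pc.round(4),'centre',round(cx/1000,4),round(cy/1000,4),'size',round(max(a,b)),round(min(a,b)),'capdir',np.degrees(np.arctan2(d[1],d[0])).round(1),'capoff',round(float(d@(pc*1000-[cx,cy])),1))
E
python3 - <<'E'
from h import *
c=cam('wrist','w5.png');print(cur()[0],env.get_obs()['qpos'].round());find(c)
E
```

```text
[0.42399816 0.31499098 0.41873548] [  19.   10.  -64.   97.    9.   78. -136.]
px [282.  66.] cap [0.5553 0.3619] centre 0.5787 0.3677 size 66 16 capdir -166.4 capoff 24.1
px [139.  88.] cap [0.531  0.5377] centre 0.5321 0.5119 size 61 56 capdir 136.1 capoff 18.7
px [258. 173.] cap [0.4263 0.3986] centre 0.4502 0.3961 size 66 15 capdir 175.1 capoff 24.0
px [141. 208.] cap [0.3763 0.5618] centre 0.3762 0.5513 size 84 60 capdir 94.4 capoff 10.5
```

View pics/w5.png

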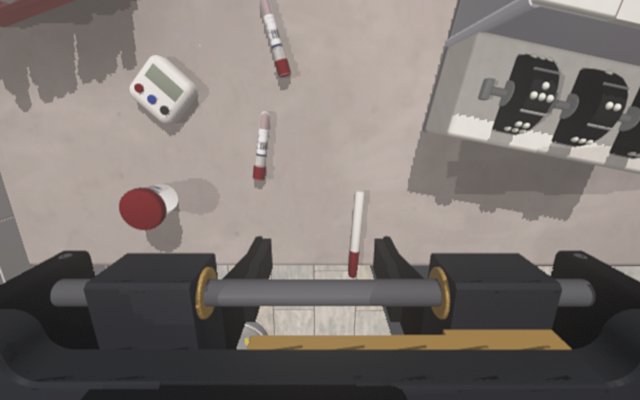

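The wrist view shows tubes with caps at (282,66) and (258,173), the marker at (355,235), the cup (141,208) and the timer (160,90). Joint 7 is at −136°, so I'll turn the tool the other way for grasping, and go above the nearer tube.

Call:
servo_tool --plan '[{"xyz": [3.7,-8.0,4],"twist": [0,0,70],"jaw": 0.3},{"xyz": [3.7,-8.0,4],"twist": [0,0,70],"jaw": 0.3},{"xyz": [3.7,-8.0,4],"twist": [0,0,70],"jaw": 0.3},{"xyz": [3.7,-8.0,4],"twist": [0,0,70],"jaw": 0.3},{"xyz": [3.7,-8.0,4],"twist": [0,0,70],"jaw": 0.3},{"xyz": [3.7,-8.0,4],"twist": [0,0,70],"jaw": 0.3},{"xyz": [3.7,-8.0,4],"twist": [0,0,70],"jaw": 0.3},{"xyz": [3.7,-8.0,4],"twist": [0,0,70],"jaw": 0.3},{"xyz": [3.7,-8.0,4],"twist": [0,0,70],"jaw": 0.3},{"xyz": [3.7,-8.0,4],"twist": [0,0,70],"jaw": 0.3}]'

```text
time_s: 16.92
tool_pos: [0.465, 0.3911, 0.3665]
tool_rot: [176.9, 2.1, -27.6]
force: [1.1, -0.4, -1.5]
grip_width: 0.0608
grasp_force: 0.0
```

Call:
servo_tool --plan '[{"xyz": [0,0,0],"twist": [0,0,70],"jaw": 0.5},{"xyz": [0,0,0],"twist": [0,0,70],"jaw": 0.5},{"xyz": [0,0,0],"twist": [0,0,70],"jaw": 0.5},{"xyz": [0,0,0],"twist": [0,0,70],"jaw": 0.5},{"xyz": [0,0,0],"twist": [0,0,70],"jaw": 0.5},{"xyz": [0,0,0],"twist": [0,0,70],"jaw": 0.5},{"xyz": [0,0,0],"twist": [0,0,70],"jaw": 0.5},{"xyz": [0,0,0],"twist": [0,0,70],"jaw": 0.5},{"xyz": [0,0,0],"twist": [0,0,70],"jaw": 0.5},{"xyz": [0,0,0],"twist": [0,0,70],"jaw": 0.5}]'

```text
time_s: 17.75
tool_pos: [0.5406, 0.318, 0.3002]
tool_rot: [172.8, 10.1, -64.6]
force: [0.3, 0.9, -0.2]
grip_width: 0.0434
grasp_force: 0.0
```

```bash
cat >> h.py <<'E'
def tube_pose(cap,dirdeg,z=.020,back=0):
    a=np.radians(dirdeg);g=[cap[0]-.035*np.cos(a),cap[1]-.035*np.sin(a),z+back]
    return g
E
python3 - <<'E'
from h import *
print(env.get_obs()['qpos'].round(),env.get_obs()['tool_rot'])
R=down(175.1);rel(gp(tube_pose((.4263,.3986),175.1,back=.06),R),R)
E
```

```text
[ -78.   41.   71.   93.  -46.   86. -154.] [172.80663389  10.13260509 -64.63357295]
xyz [-9.26, 2.9, 7.78] twist [15.0, -1.4, 120.3] rows 16.9
```

Positive tool‑z lowers joint 7 (it is now at −154), i.e. yaw ≈ azimuth + j7 + 90. I'll unwind the other way, in stages.

```bash
python3 - <<'E'
from h import *
p=[.46,.39,.37];rel(p,down(-5))
E
```

```text
xyz [-11.03, 4.8, -4.56] twist [1.2, 12.9, -58.8] rows 8.4
```

Call:
servo_tool --plan '[{"xyz": [-11,4.8,-4.6],"twist": [1.2,12.9,-58.8],"jaw": 0.5},{"xyz": [-11,4.8,-4.6],"twist": [1.2,12.9,-58.8],"jaw": 0.5},{"xyz": [-11,4.8,-4.6],"twist": [1.2,12.9,-58.8],"jaw": 0.5},{"xyz": [-11,4.8,-4.6],"twist": [1.2,12.9,-58.8],"jaw": 0.5},{"xyz": [-11,4.8,-4.6],"twist": [1.2,12.9,-58.8],"jaw": 0.5},{"xyz": [-11,4.8,-4.6],"twist": [1.2,12.9,-58.8],"jaw": 0.5},{"xyz": [-11,4.8,-4.6],"twist": [1.2,12.9,-58.8],"jaw": 0.5},{"xyz": [-11,4.8,-4.6],"twist": [1.2,12.9,-58.8],"jaw": 0.5},{"xyz": [-11,4.8,-4.6],"twist": [1.2,12.9,-58.8],"jaw": 0.5},{"xyz": [-11,4.8,-4.6],"twist": [1.2,12.9,-58.8],"jaw": 0.5}]'

```text
time_s: 18.58
tool_pos: [0.4593, 0.3901, 0.3706]
tool_rot: [180.0, 0.1, -4.7]
force: [0.8, -0.5, -0.5]
grip_width: 0.0433
grasp_force: 0.0
```

```bash
python3 - <<'E'
from h import *
o=env.get_obs();print(o['qpos'].round(),o['tool_rot'].round(1),o['tool_pos'])
p=[.46,.39,.37];rel(p,down(60))
E
```

```text
[ -95.   24.   67.   95.  -23.   76. -119.] [ 1.8e+02  1.0e-01 -4.7e+00] [0.45928575 0.39011349 0.37064537]
xyz [0.07, 0.01, 0.06] twist [-0.0, 0.1, -64.7] rows 9.0
```

Call:
servo_tool --plan '[{"xyz": [0,0,0],"twist": [0,0,-70],"jaw": 0.5},{"xyz": [0,0,0],"twist": [0,0,-70],"jaw": 0.5},{"xyz": [0,0,0],"twist": [0,0,-70],"jaw": 0.5},{"xyz": [0,0,0],"twist": [0,0,-70],"jaw": 0.5},{"xyz": [0,0,0],"twist": [0,0,-70],"jaw": 0.5},{"xyz": [0,0,0],"twist": [0,0,-70],"jaw": 0.5},{"xyz": [0,0,0],"twist": [0,0,-70],"jaw": 0.5},{"xyz": [0,0,0],"twist": [0,0,-70],"jaw": 0.5},{"xyz": [0,0,0],"twist": [0,0,-70],"jaw": 0.5},{"xyz": [0,0,0],"twist": [0,0,-70],"jaw": 0.5}]'

```text
time_s: 19.42
tool_pos: [0.4592, 0.3906, 0.3703]
tool_rot: [-180.0, 0.1, 65.5]
force: [-0.2, -0.3, 0.3]
grip_width: 0.0434
grasp_force: 0.0
```

```bash
python3 - <<'E'
from h import *
o=env.get_obs();print(o['qpos'].round(),o['tool_rot'].round(1),o['tool_pos'])
E
```

```text
[-85.  19.  52.  94. -15.  74. -55.] [-1.80e+02  1.00e-01  6.55e+01] [0.45924877 0.39060897 0.37030989]
```

Call:
servo_tool --plan '[{"xyz": [0,0,0],"twist": [0,0,-70],"jaw": 0.5},{"xyz": [0,0,0],"twist": [0,0,-70],"jaw": 0.5},{"xyz": [0,0,0],"twist": [0,0,-70],"jaw": 0.5},{"xyz": [0,0,0],"twist": [0,0,-70],"jaw": 0.5},{"xyz": [0,0,0],"twist": [0,0,-70],"jaw": 0.5},{"xyz": [0,0,0],"twist": [0,0,-70],"jaw": 0.5},{"xyz": [0,0,0],"twist": [0,0,-70],"jaw": 0.5},{"xyz": [0,0,0],"twist": [0,0,-70],"jaw": 0.5},{"xyz": [0,0,0],"twist": [0,0,-70],"jaw": 0.5},{"xyz": [0,0,0],"twist": [0,0,-70],"jaw": 0.5}]'

```text
time_s: 20.25
tool_pos: [0.4593, 0.3906, 0.3703]
tool_rot: [-179.8, 0.0, 135.5]
force: [-0.0, -0.5, -1.0]
grip_width: 0.0435
grasp_force: 0.0
```

```bash
python3 - <<'E'
from h import *
o=env.get_obs();print(o['qpos'].round(),o['tool_rot'].round(1),o['tool_pos'])
R=down(175.1);rel(gp(tube_pose((.4263,.3986),175.1,back=.08),R),R)
c=cam('top');find(c,vmax=265)
E
```

```text
[-76.  16.  40.  94. -11.  74.  11.] [-179.8    0.   135.5] [0.45926659 0.39059661 0.37025521]
xyz [0.22, 0.52, 10.62] twist [-0.2, -0.0, -39.6] rows 5.5
px [309. 111.] cap [0.8776 0.0511] centre 0.8931 0.0488 size 194 165 capdir 82.2 capoff 0.1
px [256. 113.] cap [0.8696 0.2512] centre 0.8791 0.2525 size 193 172 capdir -82.9 capoff 0.1
px [296. 122.] cap [0.832  0.1006] centre 0.8324 0.1104 size 205 154 capdir -174.3 capoff 1.4
px [160. 158.] cap [0.6936 0.5949] centre 0.7204 0.5881 size 200 149 capdir -104.4 capoff 0.1
px [135. 164.] cap [0.6727 0.6837] centre 0.6881 0.701 size 195 160 capdir 141.6 capoff 1.4
px [526. 201.] cap [ 0.531  -0.7377] centre 0.5552 -0.7436 size 200 162 capdir 77.7 capoff 0.6
px [166. 242.] cap [0.3877 0.5583] centre 0.3721 0.5975 size 201 112 capdir -150.6 capoff 5.7
```

Call:
servo_tool --plan '[{"xyz": [0.2,0.5,10.6],"twist": [-0.2,0,-39.6],"jaw": 0.55},{"xyz": [0.2,0.5,10.6],"twist": [-0.2,0,-39.6],"jaw": 0.55},{"xyz": [0.2,0.5,10.6],"twist": [-0.2,0,-39.6],"jaw": 0.55},{"xyz": [0.2,0.5,10.6],"twist": [-0.2,0,-39.6],"jaw": 0.55},{"xyz": [0.2,0.5,10.6],"twist": [-0.2,0,-39.6],"jaw": 0.55},{"xyz": [0.2,0.5,10.6],"twist": [-0.2,0,-39.6],"jaw": 0.55},{"xyz": [0.2,0.5,10.6],"twist": [-0.2,0,-39.6],"jaw": 0.55},{"xyz": [0.2,0.5,10.6],"twist": [-0.2,0,-39.6],"jaw": 0.55}]'

```text
time_s: 20.97
tool_pos: [0.4609, 0.3961, 0.2643]
tool_rot: [180.0, 0.0, 174.7]
force: [-0.6, 0.3, 0.2]
grip_width: 0.0391
grasp_force: 0.0
```

```bash
python3 - <<'E'
from h import *
R=down(175.1);rel(gp(tube_pose((.4263,.3986),175.1),R),R)
c=cam('wrist','w6.png');find(c)
E
```

```text
xyz [-0.02, -0.05, 8.03] twist [0.0, 0.0, -0.4] rows 1.9
px [119.  13.] cap [0.3036 0.269 ] centre 0.3486 0.2665 size 106 16 capdir 176.9 capoff 45.0
px [541. 104.] cap [0.3913 0.5657] centre 0.3951 0.5568 size 85 67 capdir 110.0 capoff 9.7
px [322. 173.] cap [0.4281 0.3977] centre 0.4501 0.3953 size 61 15 capdir 174.6 capoff 22.2
```

View pics/w6.png

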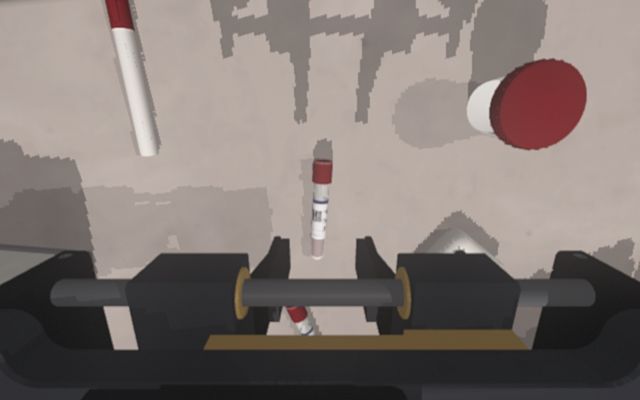

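Wrist view: the tube's cap is at (322,173), centred between the fingertips (285 and 362), the marker (130,80) and the cup (540,105) are clear. Grasping.

Call:
servo_tool --plan '[{"xyz": [0,-0.05,4.0],"twist": [0,0,-0.4],"jaw": 0.55},{"xyz": [0,-0.05,6.5],"twist": [0,0,-0.4],"jaw": 0.55},{"xyz": [0,-0.05,8.0],"twist": [0,0,-0.4],"jaw": 0.55},{"xyz": [0,-0.05,8.0],"twist": [0,0,-0.4],"jaw": 0.55},{"xyz": [0,-0.05,8.0],"twist": [0,0,-0.4],"jaw": 0.7},{"xyz": [0,-0.05,8.0],"twist": [0,0,-0.4],"jaw": 1},{"xyz": [0,-0.05,8.0],"twist": [0,0,-0.4],"jaw": 1},{"xyz": [0,-0.05,8.0],"twist": [0,0,-0.4],"jaw": 1},{"xyz": [0,-0.05,8.0],"twist": [0,0,-0.4],"jaw": 1}]' --newtons 25

```text
time_s: 21.77
tool_pos: [0.4601, 0.3969, 0.1842]
tool_rot: [180.0, 0.0, 175.4]
force: [0.1, 0.7, 0.2]
grip_width: 0.0136
grasp_force: 0.0
```

Call:
servo_tool --plan '[{"xyz": [0,0,-2],"twist": [0,0,0],"jaw": 1},{"xyz": [0,0,-6],"twist": [0,0,0],"jaw": 1},{"xyz": [0,0,-10],"twist": [0,0,0],"jaw": 1},{"xyz": [0,0,-14],"twist": [0,0,10],"jaw": 1},{"xyz": [0,0,-18],"twist": [0,0,20],"jaw": 1},{"xyz": [0,0,-21],"twist": [0,0,30],"jaw": 1},{"xyz": [0,0,-21],"twist": [0,0,30],"jaw": 1},{"xyz": [0,0,-21],"twist": [0,0,30],"jaw": 1}]'

```text
time_s: 22.43
tool_pos: [0.4605, 0.397, 0.3967]
tool_rot: [179.7, 0.0, 145.2]
force: [-0.1, -0.1, -0.6]
grip_width: 0.0115
grasp_force: 25.0
```

```bash
cat >> h.py <<'E'
YB=80.05
def post(x=.041,z=.26,dy=0):  # grasp point over the flap, tube along box y
    R=down(YB);return gp(bx(x,dy,z),R),R
E
python3 - <<'E'
from h import *
o=env.get_obs();print(o['qpos'].round(),o['tool_rot'].round(1),o['tool_pos'],o['grip_width'],bx(.041,0,0))
rel(*post(z=.27))
E
```

```text
[-75.  15.  38.  92. -10.  76.  20.] [179.7   0.  145.2] [0.46046078 0.39699497 0.39667422] 0.011478903656221916 [0.62698332 0.03631566 0.        ]
xyz [-34.26, -20.1, -3.81] twist [0.3, -0.1, 65.2] rows 9.6
```

Call:
servo_tool --plan '[{"xyz": [-34.3,-20.1,-3.8],"twist": [0,0,65],"jaw": 1},{"xyz": [-34.3,-20.1,-3.8],"twist": [0,0,65],"jaw": 1},{"xyz": [-34.3,-20.1,-3.8],"twist": [0,0,65],"jaw": 1},{"xyz": [-34.3,-20.1,-3.8],"twist": [0,0,65],"jaw": 1},{"xyz": [-34.3,-20.1,-3.8],"twist": [0,0,65],"jaw": 1},{"xyz": [-34.3,-20.1,-3.8],"twist": [0,0,65],"jaw": 1},{"xyz": [-34.3,-20.1,-3.8],"twist": [0,0,65],"jaw": 1},{"xyz": [-34.3,-20.1,-3.8],"twist": [0,0,65],"jaw": 1},{"xyz": [-34.3,-20.1,-3.8],"twist": [0,0,65],"jaw": 1},{"xyz": [-34.3,-20.1,-3.8],"twist": [0,0,65],"jaw": 1}]'

```text
time_s: 23.27
tool_pos: [0.6288, 0.0315, 0.4313]
tool_rot: [180.0, 0.2, 80.0]
force: [-0.3, -1.4, 0.5]
grip_width: 0.0111
grasp_force: 25.0
```

Call:
servo_tool --plan '[{"xyz": [0,0,0],"twist": [0,0,0],"jaw": 1},{"xyz": [0,0,0],"twist": [0,0,0],"jaw": 1},{"xyz": [0,0,0],"twist": [0,0,0],"jaw": 1}]'

```text
time_s: 23.52
tool_pos: [0.6281, 0.0377, 0.4307]
tool_rot: [-179.9, -0.0, 80.6]
force: [-0.4, 1.0, 0.3]
grip_width: 0.0112
grasp_force: 25.0
```

```bash
python3 - <<'E'
from h import *
o=env.get_obs();print(o['qpos'].round(),o['tool_rot'].round(1),o['tool_pos'],o['grip_width'])
rel(*post(z=.19));rel(*post(z=.116))
cam('wrist','w7.png')
E
```

```text
[-49.  22.  57.  86. -18.  82.  -1.] [-179.9   -0.    80.6] [0.62811982 0.03767795 0.43072593] 0.011230839656073256
xyz [-0.16, -0.08, 7.67] twist [-0.1, -0.0, 0.5] rows 1.8
xyz [-0.16, -0.06, 15.07] twist [-0.1, -0.0, 0.5] rows 3.6
```

View pics/w7.png

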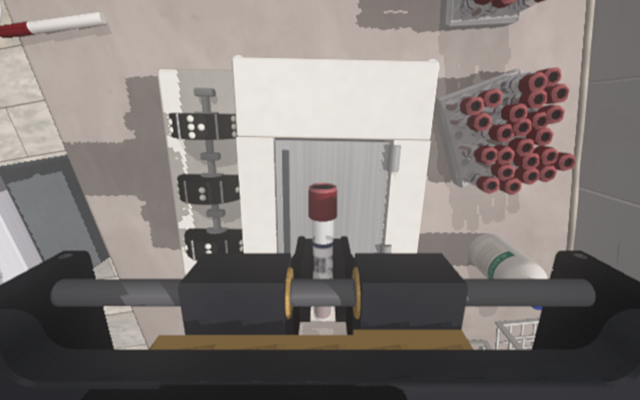

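The wrist view shows the tube held straight (cap at (322,202)) over the flap (columns 276–390). Pushing in.

Call:
servo_tool --plan '[{"xyz": [-0.15,-0.05,4],"twist": [0,0,0.5],"jaw": 1},{"xyz": [-0.15,-0.05,7],"twist": [0,0,0.5],"jaw": 1},{"xyz": [-0.15,-0.05,8.5],"twist": [0,0,0.5],"jaw": 1},{"xyz": [-0.15,-0.05,10],"twist": [0,0,0.5],"jaw": 1},{"xyz": [-0.15,-0.05,11.5],"twist": [0,0,0.5],"jaw": 1},{"xyz": [-0.15,-0.05,13],"twist": [0,0,0.5],"jaw": 1},{"xyz": [-0.15,-0.05,14.3],"twist": [0,0,0.5],"jaw": 1},{"xyz": [-0.15,-0.05,15.2],"twist": [0,0,0.5],"jaw": 1},{"xyz": [-0.15,-0.05,15.2],"twist": [0,0,0.5],"jaw": 1},{"xyz": [-0.15,-0.05,15.2],"twist": [0,0,0.5],"jaw": 1}]'

```text
time_s: 24.4
tool_pos: [0.6267, 0.0362, 0.2789]
tool_rot: [-179.8, -0.0, 80.0]
force: [-3.6, 1.2, 0.2]
grip_width: 0.0115
grasp_force: 28.4
```

```bash
python3 - <<'E'
from h import *
o=env.get_obs();rel(*post(z=.114));print(o['force'],o['grip_width'])
a=cam('scene')['img'][150:250,230:370,::-1];cv2.imwrite('pics/s1.png',cv2.resize(a,None,fx=5,fy=5,interpolation=cv2.INTER_CUBIC))
E
```

```text
xyz [0.02, 0.03, 0.09] twist [-0.2, -0.0, -0.1] rows 0.0
[-3.57985808  1.24498489  0.17373511] 0.011530994619887576
```

View pics/s1.png

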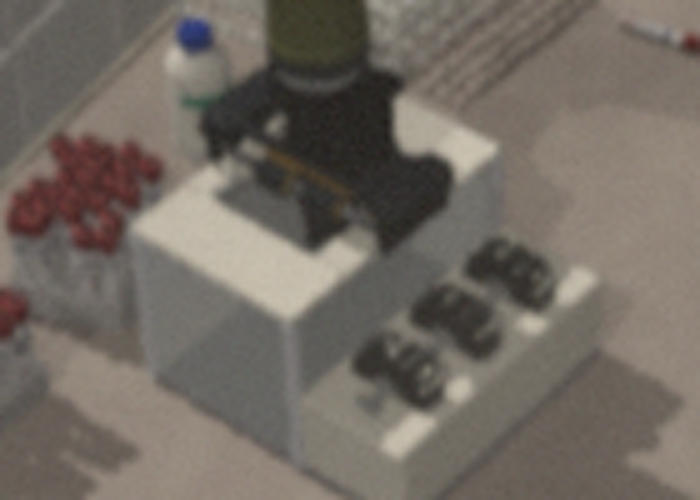

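The scene view shows the gripper in the opening with the flap swung down. Releasing gently, then lifting out.

Call:
servo_tool --plan '[{"xyz": [0,0,0],"twist": [0,0,0],"jaw": 0.68},{"xyz": [0,0,0],"twist": [0,0,0],"jaw": 0.68},{"xyz": [0,0,0],"twist": [0,0,0],"jaw": 0.68},{"xyz": [0,0,0],"twist": [0,0,0],"jaw": 0.68},{"xyz": [0,0,0],"twist": [0,0,0],"jaw": 0.68},{"xyz": [0,0,0],"twist": [0,0,0],"jaw": 0.68},{"xyz": [0,0,-3],"twist": [0,0,0],"jaw": 0.68},{"xyz": [0,0,-7],"twist": [0,0,0],"jaw": 0.68},{"xyz": [0,0,-11],"twist": [0,0,0],"jaw": 0.68},{"xyz": [0,0,-15],"twist": [0,0,0],"jaw": 0.68}]'

```text
time_s: 25.28
tool_pos: [0.6283, 0.0348, 0.4328]
tool_rot: [179.7, -0.0, 79.9]
force: [1.3, -0.3, -0.3]
grip_width: 0.028
grasp_force: 0.0
```

```bash
python3 - <<'E'
from h import *
c=cam('wrist','w8.png')
p=[.45,.33,.43];rel(p,down(130))
E
```

```text
xyz [25.99, -22.94, 0.89] twist [1.0, 0.2, -50.1] rows 8.3
```

View pics/w8.png

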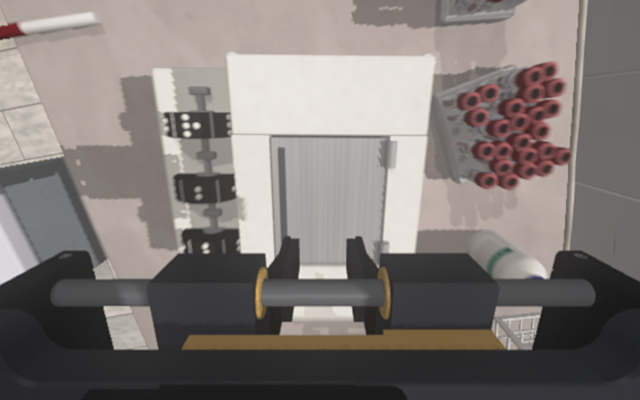

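Flap is shut and empty, the fingers are clear. On to the second left tube, re-measuring with the wrist camera on arrival.

Call:
servo_tool --plan '[{"xyz": [20,-15,0],"twist": [0,0,-70],"jaw": 0.55},{"xyz": [20,-15,0],"twist": [0,0,-70],"jaw": 0.55},{"xyz": [20,-15,0],"twist": [0,0,-70],"jaw": 0.55},{"xyz": [20,-15,0],"twist": [0,0,-70],"jaw": 0.55},{"xyz": [20,-15,0],"twist": [0,0,-70],"jaw": 0.55},{"xyz": [20,-15,0],"twist": [0,0,-70],"jaw": 0.55},{"xyz": [20,-15,0],"twist": [0,0,-70],"jaw": 0.55},{"xyz": [20,-15,0],"twist": [0,0,-70],"jaw": 0.55},{"xyz": [20,-15,0],"twist": [0,0,-70],"jaw": 0.55},{"xyz": [20,-15,0],"twist": [0,0,-70],"jaw": 0.55}]'

```text
time_s: 26.17
tool_pos: [0.5158, 0.2587, 0.4309]
tool_rot: [179.7, 0.2, 150.3]
force: [0.5, -0.1, 0.2]
grip_width: 0.0394
grasp_force: 0.0
```

```bash
python3 - <<'E'
from h import *
print(env.get_obs()['qpos'].round())
rel([.58,.37,.38],down(193.6))
E
```

```text
[-67.  10.  43.  93.  -7.  79.  37.]
xyz [-0.04, 12.82, 5.15] twist [0.2, 0.3, -43.3] rows 6.1
```

Call:
servo_tool --plan '[{"xyz": [0,12.8,5],"twist": [0,0,-43.3],"jaw": 0.55},{"xyz": [0,12.8,5],"twist": [0,0,-43.3],"jaw": 0.55},{"xyz": [0,12.8,5],"twist": [0,0,-43.3],"jaw": 0.55},{"xyz": [0,12.8,5],"twist": [0,0,-43.3],"jaw": 0.55},{"xyz": [0,12.8,5],"twist": [0,0,-43.3],"jaw": 0.55},{"xyz": [0,12.8,5],"twist": [0,0,-43.3],"jaw": 0.55},{"xyz": [0,12.8,5],"twist": [0,0,-43.3],"jaw": 0.55},{"xyz": [0,12.8,5],"twist": [0,0,-43.3],"jaw": 0.55},{"xyz": [0,12.8,5],"twist": [0,0,-43.3],"jaw": 0.55},{"xyz": [0,12.8,5],"twist": [0,0,-43.3],"jaw": 0.55}]'

```text
time_s: 27.0
tool_pos: [0.5793, 0.3691, 0.3807]
tool_rot: [180.0, 0.1, -166.9]
force: [-0.1, 0.3, 0.0]
grip_width: 0.0392
grasp_force: 0.0
```

```bash
python3 - <<'E'
from h import *
print(cur()[0]);find(cam('wrist'))
print('old');R=down(193.6);rel(gp(tube_pose((.5553,.3619),193.6),R),R)
E
```

```text
[0.57931506 0.369061   0.38069853]
px [545.  33.] cap [0.3733 0.56  ] centre 0.3755 0.5502 size 85 61 capdir 103.1 capoff 10.1
px [322. 160.] cap [0.5551 0.3619] centre 0.5795 0.3676 size 65 14 capdir -166.9 capoff 25.0
px [470. 173.] cap [0.5311 0.5375] centre 0.5313 0.512 size 61 57 capdir 136.2 capoff 17.8
old
xyz [-0.97, -0.15, 19.66] twist [0.0, 0.1, -0.5] rows 4.7
```

Call:
servo_tool --plan '[{"xyz": [-1.0,-0.15,4],"twist": [0,0,-0.3],"jaw": 0.55},{"xyz": [-1.0,-0.15,8],"twist": [0,0,-0.3],"jaw": 0.55},{"xyz": [-1.0,-0.15,12],"twist": [0,0,-0.3],"jaw": 0.55},{"xyz": [-1.0,-0.15,16],"twist": [0,0,-0.3],"jaw": 0.55},{"xyz": [-1.0,-0.15,18],"twist": [0,0,-0.3],"jaw": 0.55},{"xyz": [-1.0,-0.15,19.6],"twist": [0,0,-0.3],"jaw": 0.55},{"xyz": [-1.0,-0.15,19.6],"twist": [0,0,-0.3],"jaw": 0.55},{"xyz": [-1.0,-0.15,19.6],"twist": [0,0,-0.3],"jaw": 0.7},{"xyz": [-1.0,-0.15,19.6],"twist": [0,0,-0.3],"jaw": 1},{"xyz": [-1.0,-0.15,19.6],"twist": [0,0,-0.3],"jaw": 1}]'

```text
time_s: 27.88
tool_pos: [0.5896, 0.3704, 0.185]
tool_rot: [180.0, 0.1, -166.5]
force: [0.1, -0.1, 0.5]
grip_width: 0.0266
grasp_force: 0.0
```

Call:
servo_tool --plan '[{"xyz": [0,0,0],"twist": [0,0,0],"jaw": 1},{"xyz": [0,0,0],"twist": [0,0,0],"jaw": 1},{"xyz": [0,0,-2],"twist": [0,0,0],"jaw": 1},{"xyz": [0,0,-6],"twist": [0,0,0],"jaw": 1},{"xyz": [0,0,-10],"twist": [0,0,0],"jaw": 1},{"xyz": [0,0,-14],"twist": [0,0,10],"jaw": 1},{"xyz": [0,0,-18],"twist": [0,0,20],"jaw": 1},{"xyz": [0,0,-22],"twist": [0,0,30],"jaw": 1},{"xyz": [0,0,-25],"twist": [0,0,40],"jaw": 1},{"xyz": [0,0,-25],"twist": [0,0,50],"jaw": 1}]'

```text
time_s: 28.72
tool_pos: [0.5903, 0.3698, 0.443]
tool_rot: [179.4, 0.4, 157.4]
force: [0.7, -0.0, 0.3]
grip_width: 0.0111
grasp_force: 25.0
```

```bash
python3 - <<'E'
from h import *
print(env.get_obs()['tool_rot']);rel(*post(z=.27))
E
```

```text
[179.35927952   0.42515362 157.37752096]
xyz [-16.21, -29.38, 0.69] twist [0.8, -0.1, 77.3] rows 10.8
```

Call:
servo_tool --plan '[{"xyz": [-16.2,-29.4,0.7],"twist": [0,0,75],"jaw": 1},{"xyz": [-16.2,-29.4,0.7],"twist": [0,0,75],"jaw": 1},{"xyz": [-16.2,-29.4,0.7],"twist": [0,0,75],"jaw": 1},{"xyz": [-16.2,-29.4,0.7],"twist": [0,0,75],"jaw": 1},{"xyz": [-16.2,-29.4,0.7],"twist": [0,0,75],"jaw": 1},{"xyz": [-16.2,-29.4,0.7],"twist": [0,0,75],"jaw": 1},{"xyz": [-16.2,-29.4,0.7],"twist": [0,0,75],"jaw": 1},{"xyz": [-16.2,-29.4,0.7],"twist": [0,0,75],"jaw": 1},{"xyz": [-16.2,-29.4,0.7],"twist": [0,0,75],"jaw": 1},{"xyz": [-16.2,-29.4,0.7],"twist": [0,0,75],"jaw": 1}]'

```text
time_s: 29.55
tool_pos: [0.6272, 0.0311, 0.4279]
tool_rot: [179.9, 0.0, 85.3]
force: [1.1, 0.8, 0.3]
grip_width: 0.0113
grasp_force: 25.0
```

Call:
servo_tool --plan '[{"xyz": [0,0,0],"twist": [0,0,0],"jaw": 1},{"xyz": [0,0,0],"twist": [0,0,0],"jaw": 1},{"xyz": [0,0,0],"twist": [0,0,0],"jaw": 1}]'

```text
time_s: 29.8
tool_pos: [0.6276, 0.0376, 0.4271]
tool_rot: [180.0, -0.0, 86.4]
force: [0.4, -0.5, -0.1]
grip_width: 0.0112
grasp_force: 25.0
```

```bash
python3 - <<'E'
from h import *
o=env.get_obs();print(o['tool_rot'],o['qpos'].round(),o['grip_width']);rel(*post(z=.114));find(cam('wrist'),vmax=300,u0=280,u1=360)
E
```

```text
[ 1.79969987e+02 -2.18560978e-02  8.63740818e+01] [-52.  23.  61.  86. -21.  82.   6.] 0.011213448114857848
xyz [-0.14, -0.06, 14.91] twist [0.0, -0.0, 6.3] rows 3.6
```

```bash
python3 - <<'E'
from h import *
c=cam('wrist');i=c['img'].astype(int)
r=(i[...,0]>i[...,1]+40)&(i[...,0]>i[...,2]+40)
n,l,st,ce=cv2.connectedComponentsWithStats(r.astype(np.uint8))
for k in range(1,n):
    if st[k,4]>30: print(ce[k].round(),st[k],i[l==k].mean(0).round())
o=cv2.imread('pics/w7.png')[202,322];print(o)
E
```

```text
[518.  12.] [500   0  37  25 398] [136.  82.  83.]
[569.  12.] [560   0  21  23 212] [135.  84.  84.]
[552. 112.] [534  93  41  39 670] [139.  86.  86.]
[500. 116.] [492 108  18  18 167] [141.  88.  88.]
[485. 130.] [474 113  23  35 321] [141.  88.  89.]
[533. 145.] [500 125  68  44 950] [135.  82.  83.]
[535. 183.] [518 160  40  45 762] [135.  81.  82.]
[503. 184.] [483 165  36  49 598] [136.  83.  84.]
[564. 186.] [557 179  16  16 143] [135.  84.  84.]
[322. 187.] [313 185  18   4  47] [128.  85.  86.]
[489. 202.] [482 195  16  15 135] [141.  88.  88.]
[60 59 96]
```

The cap is at the same place as before (rim at (322,187)), so the grip is fine. Posting.

Call:
servo_tool --plan '[{"xyz": [-0.15,-0.05,3.5],"twist": [0,0,6.3],"jaw": 1},{"xyz": [-0.15,-0.05,6.8],"twist": [0,0,6.3],"jaw": 1},{"xyz": [-0.15,-0.05,8.3],"twist": [0,0,6.3],"jaw": 1},{"xyz": [-0.15,-0.05,9.8],"twist": [0,0,6.3],"jaw": 1},{"xyz": [-0.15,-0.05,11.3],"twist": [0,0,6.3],"jaw": 1},{"xyz": [-0.15,-0.05,12.8],"twist": [0,0,6.3],"jaw": 1},{"xyz": [-0.15,-0.05,14.1],"twist": [0,0,6.3],"jaw": 1},{"xyz": [-0.15,-0.05,14.9],"twist": [0,0,6.3],"jaw": 1},{"xyz": [-0.15,-0.05,14.9],"twist": [0,0,6.3],"jaw": 1},{"xyz": [-0.15,-0.05,14.9],"twist": [0,0,6.3],"jaw": 1}]'

```text
time_s: 30.73
tool_pos: [0.6261, 0.0354, 0.277]
tool_rot: [-179.8, 0.0, 79.8]
force: [-3.0, 0.7, 0.1]
grip_width: 0.0112
grasp_force: 28.4
```

Call:
servo_tool --plan '[{"xyz": [0,0,0],"twist": [0,0,0],"jaw": 0.68},{"xyz": [0,0,0],"twist": [0,0,0],"jaw": 0.68},{"xyz": [0,0,0],"twist": [0,0,0],"jaw": 0.68},{"xyz": [0,0,0],"twist": [0,0,0],"jaw": 0.68},{"xyz": [0,0,0],"twist": [0,0,0],"jaw": 0.68},{"xyz": [0,0,0],"twist": [0,0,0],"jaw": 0.68},{"xyz": [0,0,-3],"twist": [0,0,0],"jaw": 0.68},{"xyz": [0,0,-7],"twist": [0,0,0],"jaw": 0.68},{"xyz": [0,0,-11],"twist": [0,0,0],"jaw": 0.68},{"xyz": [0,0,-15],"twist": [0,0,0],"jaw": 0.68}]'

```text
time_s: 31.57
tool_pos: [0.6276, 0.0347, 0.4308]
tool_rot: [179.7, -0.0, 79.8]
force: [1.1, 0.4, -0.3]
grip_width: 0.0278
grasp_force: 0.0
```

```bash
python3 - <<'E'
from h import *
o=env.get_obs();print(o['tool_rot'],o['qpos'].round(),o['time_s'])
c=cam('wrist');a=c['img'].astype(int);b=cv2.imread('pics/w8.png')[:,:,::-1].astype(int)
print('flap diff vs shut/empty',np.abs(a-b)[140:262,275:385].mean(), c['img'][140:235,290:380].reshape(-1,3).std(0))
t=cam('top');find(t,vmax=250,u0=195,u1=245);find(t,vmax=250,u0=400,u1=450)
rel([.52,-.32,.43],down(15))
E
```

```text
[ 1.79702389e+02 -1.69556177e-02  7.97725610e+01] [-52.  24.  63.  86. -21.  83.   1.] 31.5667
flap diff vs shut/empty 2.435345255837059 [3.55368845 3.41698091 3.31657724]
px [243. 113.] cap [0.8672 0.2977] centre 0.8721 0.2992 size 79 15 capdir -178.5 capoff 4.9
xyz [-36.74, -4.51, 0.42] twist [0.7, -0.7, 64.8] rows 9.0
```

```bash
python3 - <<'E'
from h import *
rel([.41,-.36,.43],down(10))
E
```

```text
xyz [-42.62, -14.62, 0.23] twist [0.7, -0.8, 69.8] rows 10.8
```

Call:
servo_tool --plan '[{"xyz": [-42.6,-14.6,0],"twist": [0,0,70],"jaw": 0.55},{"xyz": [-42.6,-14.6,0],"twist": [0,0,70],"jaw": 0.55},{"xyz": [-42.6,-14.6,0],"twist": [0,0,70],"jaw": 0.55},{"xyz": [-42.6,-14.6,0],"twist": [0,0,70],"jaw": 0.55},{"xyz": [-42.6,-14.6,0],"twist": [0,0,70],"jaw": 0.55},{"xyz": [-42.6,-14.6,0],"twist": [0,0,70],"jaw": 0.55},{"xyz": [-42.6,-14.6,0],"twist": [0,0,70],"jaw": 0.55},{"xyz": [-42.6,-14.6,0],"twist": [0,0,70],"jaw": 0.55},{"xyz": [-42.6,-14.6,0],"twist": [0,0,70],"jaw": 0.55},{"xyz": [-42.6,-14.6,0],"twist": [0,0,70],"jaw": 0.55}]'

```text
time_s: 32.5
tool_pos: [0.4233, -0.3313, 0.4288]
tool_rot: [179.9, -0.3, 9.5]
force: [-0.6, 0.2, 0.2]
grip_width: 0.0393
grasp_force: 0.0
```

Call:
servo_tool --plan '[{"xyz": [0,0,0],"twist": [0,0,0],"jaw": 0.55},{"xyz": [0,0,0],"twist": [0,0,0],"jaw": 0.55},{"xyz": [0,0,0],"twist": [0,0,0],"jaw": 0.55}]'

```text
time_s: 32.75
tool_pos: [0.4245, -0.3294, 0.4283]
tool_rot: [179.9, -0.2, 9.8]
force: [0.6, 0.6, 0.8]
grip_width: 0.0392
grasp_force: 0.0
```

```bash
python3 - <<'E'
from h import *
o=env.get_obs();print(o['tool_pos'],o['tool_rot'],o['qpos'].round());find(cam('wrist','w9.png'))
E
```

```text
[ 0.42451422 -0.32944272  0.42827285] [ 1.79929668e+02 -1.78063580e-01  9.75958217e+00] [-30.   7.  70.  99.  -6.  79. -39.]
px [413. 102.] cap [ 0.536  -0.4286] centre 0.5598 -0.4289 size 66 17 capdir 179.5 capoff 23.8
px [612. 145.] cap [ 0.5284 -0.7014] centre 0.5414 -0.6487 size 166 150 capdir -153.0 capoff 35.6
px [629. 175.] cap [ 0.4943 -0.742 ] centre 0.4936 -0.7414 size 43 18 capdir -7.8 capoff 0.8
px [634. 192.] cap [ 0.4734 -0.76  ] centre 0.471 -0.7555 size 25 14 capdir -69.0 capoff 5.1
px [355. 207.] cap [ 0.3865 -0.3837] centre 0.4097 -0.3776 size 66 15 capdir -165.6 capoff 24.1
```

```bash
python3 - <<'E'
from h import *
t=cam('top')
for q in ((464,203),(404,240),(404,262)): print(q,ray(t,q,.02)[:2].round(3))
R=down(14.4);rel(gp(tube_pose((.3865,-.3837),-165.6),R),R)
i=cam('wrist','w10.png')['img'];cv2.imwrite('pics/w10.png',i[:,:,::-1])
E
```

```text
(464, 203) [ 0.521 -0.506]
(404, 240) [ 0.388 -0.284]
(404, 262) [ 0.311 -0.281]
xyz [-1.38, 4.56, 24.4] twist [0.0, -0.1, -4.4] rows 6.0
```

View pics/w10.png

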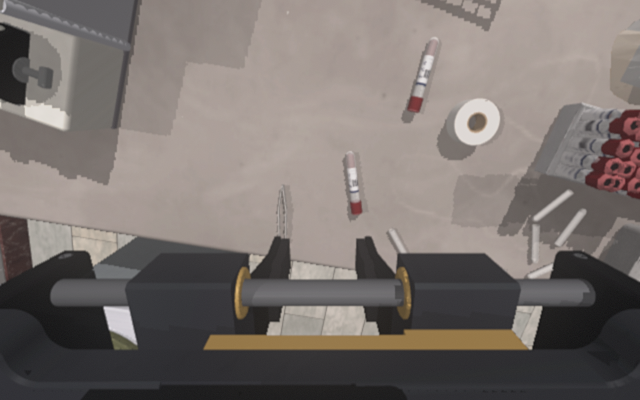

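The last picture shows tubes with caps at (413,102) (knocked aside since the start) and (355,207), the label roll at (478,122) and the forceps at (283,212), all clear of the grasps. Taking the nearer tube.

Call:
servo_tool --plan '[{"xyz": [-1.4,4.55,4],"twist": [0,0,-4.5],"jaw": 0.55},{"xyz": [-1.4,4.55,8],"twist": [0,0,-4.5],"jaw": 0.55},{"xyz": [-1.4,4.55,12],"twist": [0,0,-4.5],"jaw": 0.55},{"xyz": [-1.4,4.55,15],"twist": [0,0,-4.5],"jaw": 0.55},{"xyz": [-1.4,4.55,16.4],"twist": [0,0,-4.5],"jaw": 0.55},{"xyz": [-1.4,4.55,16.4],"twist": [0,0,-4.5],"jaw": 0.55},{"xyz": [-1.4,4.55,16.4],"twist": [0,0,-4.5],"jaw": 0.55},{"xyz": [-1.4,4.55,16.4],"twist": [0,0,-4.5],"jaw": 0.55}]'

```text
time_s: 33.57
tool_pos: [0.4197, -0.3761, 0.2656]
tool_rot: [179.9, -0.1, 14.4]
force: [0.2, -1.4, 0.9]
grip_width: 0.0392
grasp_force: 0.0
```

```bash
python3 - <<'E'
from h import *
print(env.get_obs()['qpos'].round());find(cam('wrist'),u0=200,u1=450)
R=down(14.4);rel(gp(tube_pose((.3865,-.3837),-165.6),R),R)
E
```

```text
[-12.  24.  62. 107. -24.  63. -17.]
px [428.  85.] cap [ 0.5365 -0.429 ] centre 0.561 -0.4293 size 67 17 capdir 179.6 capoff 24.5
xyz [0.07, -0.13, 8.21] twist [0.2, -0.2, 0.0] rows 2.0
```

Call:
servo_tool --plan '[{"xyz": [0.05,-0.1,4],"twist": [0.2,-0.1,0],"jaw": 0.55},{"xyz": [0.05,-0.1,6.5],"twist": [0.2,-0.1,0],"jaw": 0.55},{"xyz": [0.05,-0.1,8.15],"twist": [0.2,-0.1,0],"jaw": 0.55},{"xyz": [0.05,-0.1,8.15],"twist": [0.2,-0.1,0],"jaw": 0.55},{"xyz": [0.05,-0.1,8.15],"twist": [0.2,-0.1,0],"jaw": 0.7},{"xyz": [0.05,-0.1,8.15],"twist": [0.2,-0.1,0],"jaw": 1},{"xyz": [0.05,-0.1,8.15],"twist": [0.2,-0.1,0],"jaw": 1},{"xyz": [0.05,-0.1,8.15],"twist": [0.2,-0.1,0],"jaw": 1},{"xyz": [0.05,-0.1,8.15],"twist": [0.2,-0.1,0],"jaw": 1},{"xyz": [0.05,-0.1,8.15],"twist": [0.2,-0.1,0],"jaw": 1}]'

```text
time_s: 34.45
tool_pos: [0.419, -0.3749, 0.1828]
tool_rot: [-179.8, 0.0, 14.3]
force: [-0.1, 0.6, 2.4]
grip_width: 0.0113
grasp_force: 25.0
```

Call:
servo_tool --plan '[{"xyz": [0,0,-2],"twist": [0,0,0],"jaw": 1},{"xyz": [0,0,-6],"twist": [0,0,0],"jaw": 1},{"xyz": [0,0,-10],"twist": [0,0,0],"jaw": 1},{"xyz": [0,0,-14],"twist": [0,0,-7],"jaw": 1},{"xyz": [0,0,-18],"twist": [0,0,-14],"jaw": 1},{"xyz": [0,0,-22],"twist": [0,0,-21],"jaw": 1},{"xyz": [0,0,-25],"twist": [0,0,-28],"jaw": 1},{"xyz": [0,0,-25],"twist": [0,0,-28],"jaw": 1},{"xyz": [0,0,-25],"twist": [0,0,-28],"jaw": 1}]'

```text
time_s: 35.2
tool_pos: [0.4191, -0.3763, 0.4342]
tool_rot: [-180.0, -0.2, 42.3]
force: [-0.3, 0.3, -0.5]
grip_width: 0.0111
grasp_force: 25.0
```

```bash
python3 - <<'E'
from h import *
print(env.get_obs()['qpos'].round(),env.get_obs()['tool_rot']);rel(*post(z=.27))
E
```

```text
[-16.  11.  63.  95. -10.  80.   1.] [-1.79987981e+02 -1.66125813e-01  4.22643351e+01]
xyz [43.13, -16.56, 0.14] twist [0.0, -0.2, -37.8] rows 11.1
```

Call:
servo_tool --plan '[{"xyz": [43.1,-16.6,0],"twist": [0,0,-37.8],"jaw": 1},{"xyz": [43.1,-16.6,0],"twist": [0,0,-37.8],"jaw": 1},{"xyz": [43.1,-16.6,0],"twist": [0,0,-37.8],"jaw": 1},{"xyz": [43.1,-16.6,0],"twist": [0,0,-37.8],"jaw": 1},{"xyz": [43.1,-16.6,0],"twist": [0,0,-37.8],"jaw": 1},{"xyz": [43.1,-16.6,0],"twist": [0,0,-37.8],"jaw": 1},{"xyz": [43.1,-16.6,0],"twist": [0,0,-37.8],"jaw": 1},{"xyz": [43.1,-16.6,0],"twist": [0,0,-37.8],"jaw": 1},{"xyz": [43.1,-16.6,0],"twist": [0,0,-37.8],"jaw": 1},{"xyz": [43.1,-16.6,0],"twist": [0,0,-37.8],"jaw": 1}]'

```text
time_s: 36.03
tool_pos: [0.606, -0.0012, 0.431]
tool_rot: [-179.7, -0.1, 80.0]
force: [0.3, -0.0, 0.5]
grip_width: 0.0112
grasp_force: 25.0
```

Call:
servo_tool --plan '[{"xyz": [0,0,0],"twist": [0,0,0],"jaw": 1},{"xyz": [0,0,0],"twist": [0,0,0],"jaw": 1},{"xyz": [0,0,0],"twist": [0,0,0],"jaw": 1}]'

```text
time_s: 36.28
tool_pos: [0.6055, -0.0035, 0.4313]
tool_rot: [-179.7, -0.0, 80.1]
force: [-0.6, -0.1, -0.3]
grip_width: 0.0112
grasp_force: 25.0
```

```bash
python3 - <<'E'
from h import *
o=env.get_obs();print(o['tool_pos'],o['tool_rot'],o['qpos'].round(),o['grip_width']);rel(*post(z=.114))
E
```

```text
[ 0.60551295 -0.00354226  0.43129287] [-1.79693903e+02 -1.69287764e-02  8.00567894e+01] [-39.  15.  45.  89. -11.  81.  -3.] 0.011233867147942122
xyz [4.29, 1.51, 15.32] twist [-0.3, -0.0, 0.0] rows 3.8
```

Call:
servo_tool --plan '[{"xyz": [4.3,1.5,0],"twist": [-0.3,0,0],"jaw": 1},{"xyz": [4.3,1.5,3],"twist": [-0.3,0,0],"jaw": 1},{"xyz": [4.3,1.5,7],"twist": [-0.3,0,0],"jaw": 1},{"xyz": [4.3,1.5,8.7],"twist": [-0.3,0,0],"jaw": 1},{"xyz": [4.3,1.5,10.2],"twist": [-0.3,0,0],"jaw": 1},{"xyz": [4.3,1.5,11.7],"twist": [-0.3,0,0],"jaw": 1},{"xyz": [4.3,1.5,13.2],"twist": [-0.3,0,0],"jaw": 1},{"xyz": [4.3,1.5,14.5],"twist": [-0.3,0,0],"jaw": 1},{"xyz": [4.3,1.5,15.3],"twist": [-0.3,0,0],"jaw": 1},{"xyz": [4.3,1.5,15.3],"twist": [-0.3,0,0],"jaw": 1}]'

```text
time_s: 37.12
tool_pos: [0.6264, 0.0356, 0.2784]
tool_rot: [-179.9, -0.1, 80.0]
force: [-3.9, -0.2, 0.8]
grip_width: 0.0112
grasp_force: 28.4
```

Call:
servo_tool --plan '[{"xyz": [0,0,0],"twist": [0,0,0],"jaw": 1},{"xyz": [0,0,0],"twist": [0,0,0],"jaw": 1}]'

```text
time_s: 37.28
tool_pos: [0.627, 0.0364, 0.28]
tool_rot: [180.0, -0.1, 80.1]
force: [-5.1, -0.4, -0.8]
grip_width: 0.0113
grasp_force: 28.4
```

```bash
python3 - <<'E'
from h import *
rel(*post(z=.114))
E
```

```text
xyz [-0.01, 0.0, 0.2] twist [0.0, -0.1, 0.0] rows 0.0
```

Call:
servo_tool --plan '[{"xyz": [0,0,0.15],"twist": [0,0,0],"jaw": 0.68},{"xyz": [0,0,0.15],"twist": [0,0,0],"jaw": 0.68},{"xyz": [0,0,0.15],"twist": [0,0,0],"jaw": 0.68},{"xyz": [0,0,0.15],"twist": [0,0,0],"jaw": 0.68},{"xyz": [0,0,0.15],"twist": [0,0,0],"jaw": 0.68},{"xyz": [0,0,0.15],"twist": [0,0,0],"jaw": 0.68},{"xyz": [0,0,-3],"twist": [0,0,0],"jaw": 0.68},{"xyz": [0,0,-7],"twist": [0,0,0],"jaw": 0.68},{"xyz": [0,0,-11],"twist": [0,0,0],"jaw": 0.68},{"xyz": [0,0,-15],"twist": [0,0,0],"jaw": 0.68}]'

```text
time_s: 38.12
tool_pos: [0.6279, 0.0364, 0.433]
tool_rot: [179.6, -0.2, 80.1]
force: [2.0, -0.3, -0.4]
grip_width: 0.028
grasp_force: 0.0
```

```bash
python3 - <<'E'
from h import *
c=cam('wrist');a=c['img'].astype(int);b=cv2.imread('pics/w8.png')[:,:,::-1].astype(int)
print('flap diff',np.abs(a-b)[140:262,275:385].mean(), c['img'][140:235,290:380].reshape(-1,3).std(0))
wl(c)
print(env.get_obs()['qpos'].round());rel([.565,-.425,.42],down(0));rel([.565,-.425,.42],down(10))
E
```

```text
flap diff 1.8938152011922504 [6.00029285 5.99500669 5.85943808]
L [-4.5, -4.6, 10.2, -4.7]
M [0.1, 0.1]
R [0.5]
[-40.  18.  44.  85. -13.  81.  -6.]
xyz [-46.52, 1.51, 1.88] twist [0.6, -1.2, 80.1] rows 11.2
xyz [-46.52, 1.51, 1.88] twist [0.7, -1.1, 70.1] rows 11.2
```

Call:
servo_tool --plan '[{"xyz": [-46.5,1.5,0],"twist": [0,0,80],"jaw": 0.55},{"xyz": [-46.5,1.5,0],"twist": [0,0,80],"jaw": 0.55},{"xyz": [-46.5,1.5,0],"twist": [0,0,80],"jaw": 0.55},{"xyz": [-46.5,1.5,0],"twist": [0,0,80],"jaw": 0.55},{"xyz": [-46.5,1.5,0],"twist": [0,0,80],"jaw": 0.55},{"xyz": [-46.5,1.5,0],"twist": [0,0,80],"jaw": 0.55},{"xyz": [-46.5,1.5,0],"twist": [0,0,80],"jaw": 0.55},{"xyz": [-46.5,1.5,0],"twist": [0,0,80],"jaw": 0.55},{"xyz": [-46.5,1.5,0],"twist": [0,0,80],"jaw": 0.55},{"xyz": [-46.5,1.5,0],"twist": [0,0,80],"jaw": 0.55}]'

```text
time_s: 39.0
tool_pos: [0.5694, -0.378, 0.4301]
tool_rot: [179.9, -0.4, 8.2]
force: [0.9, -0.5, 0.5]
grip_width: 0.0387
grasp_force: 0.0
```

```bash
python3 - <<'E'
from h import *
o=env.get_obs();print(o['tool_pos'],o['tool_rot'],o['qpos'].round());rel([.51,-.42,.40],down(-.5))
E
```

```text
[ 0.56943525 -0.37804056  0.43009799] [179.8833983   -0.39589352   8.21742884] [ -8.  32.  60.  77. -27.  86. -32.]
xyz [-6.5, 3.3, 2.97] twist [0.1, -0.4, 8.7] rows 1.9
```

Call:
servo_tool --plan '[{"xyz": [-6.5,3.5,3],"twist": [0,0,8.5],"jaw": 0.55},{"xyz": [-6.5,3.5,3],"twist": [0,0,8.5],"jaw": 0.55},{"xyz": [-6.5,3.5,3],"twist": [0,0,8.5],"jaw": 0.55},{"xyz": [-6.5,3.5,3],"twist": [0,0,8.5],"jaw": 0.55},{"xyz": [-6.5,3.5,3],"twist": [0,0,8.5],"jaw": 0.55}]'

```text
time_s: 39.42
tool_pos: [0.5108, -0.4203, 0.3995]
tool_rot: [-180.0, -0.3, 0.0]
force: [1.0, 0.8, 0.5]
grip_width: 0.039
grasp_force: 0.0
```

```bash
python3 - <<'E'
from h import *
find(cam('wrist'),u0=150,u1=500);R=down(-.5);rel(gp(tube_pose((.5363,-.4288),179.5),R),R)
E
```

```text
px [328. 161.] cap [ 0.5347 -0.4285] centre 0.5589 -0.429 size 66 14 capdir 179.5 capoff 24.2
xyz [5.84, 1.0, 21.59] twist [-0.1, -0.3, 0.6] rows 5.4
```

Call:
servo_tool --plan '[{"xyz": [5.8,1.0,3],"twist": [0,-0.3,0.5],"jaw": 0.55},{"xyz": [5.8,1.0,7],"twist": [0,-0.3,0.5],"jaw": 0.55},{"xyz": [5.8,1.0,11],"twist": [0,-0.3,0.5],"jaw": 0.55},{"xyz": [5.8,1.0,15],"twist": [0,-0.3,0.5],"jaw": 0.55},{"xyz": [5.8,1.0,15.5],"twist": [0,-0.3,0.5],"jaw": 0.55},{"xyz": [5.8,1.0,15.5],"twist": [0,-0.3,0.5],"jaw": 0.55},{"xyz": [5.8,1.0,15.5],"twist": [0,-0.3,0.5],"jaw": 0.55}]'

```text
time_s: 40.05
tool_pos: [0.5695, -0.4294, 0.2452]
tool_rot: [-179.9, 0.1, -0.4]
force: [0.1, -0.2, -0.0]
grip_width: 0.039
grasp_force: 0.0
```

```bash
python3 - <<'E'
from h import *
R=down(-.5);rel(gp(tube_pose((.5358,-.4287),179.5),R),R)
E
```

```text
xyz [0.14, -0.03, 6.12] twist [-0.1, 0.1, 0.1] rows 1.5
```

Call:
servo_tool --plan '[{"xyz": [0.1,0,3],"twist": [0,0,0],"jaw": 0.55},{"xyz": [0.1,0,5],"twist": [0,0,0],"jaw": 0.55},{"xyz": [0.1,0,6.1],"twist": [0,0,0],"jaw": 0.55},{"xyz": [0.1,0,6.1],"twist": [0,0,0],"jaw": 0.55},{"xyz": [0.1,0,6.1],"twist": [0,0,0],"jaw": 0.7},{"xyz": [0.1,0,6.1],"twist": [0,0,0],"jaw": 1},{"xyz": [0.1,0,6.1],"twist": [0,0,0],"jaw": 1},{"xyz": [0.1,0,6.1],"twist": [0,0,0],"jaw": 1},{"xyz": [0.1,0,6.1],"twist": [0,0,0],"jaw": 1},{"xyz": [0.1,0,6.1],"twist": [0,0,0],"jaw": 1}]'

```text
time_s: 40.88
tool_pos: [0.5695, -0.4298, 0.184]
tool_rot: [-179.9, 0.1, -0.5]
force: [-0.6, 1.0, 2.1]
grip_width: 0.011
grasp_force: 24.9
```

Call:
servo_tool --plan '[{"xyz": [0,0,-2],"twist": [0,0,0],"jaw": 1},{"xyz": [0,0,-6],"twist": [0,0,0],"jaw": 1},{"xyz": [0,0,-10],"twist": [0,0,0],"jaw": 1},{"xyz": [0,0,-14],"twist": [0,0,-7],"jaw": 1},{"xyz": [0,0,-18],"twist": [0,0,-14],"jaw": 1},{"xyz": [0,0,-22],"twist": [0,0,-21],"jaw": 1},{"xyz": [0,0,-25],"twist": [0,0,-28],"jaw": 1},{"xyz": [0,0,-25],"twist": [0,0,-28],"jaw": 1},{"xyz": [0,0,-25],"twist": [0,0,-28],"jaw": 1}]'

```text
time_s: 41.63
tool_pos: [0.5694, -0.4309, 0.4359]
tool_rot: [179.9, -0.1, 27.4]
force: [0.1, -0.2, -1.3]
grip_width: 0.0111
grasp_force: 24.9
```

```bash
python3 - <<'E'
from h import *
print(env.get_obs()['qpos'].round(),env.get_obs()['tool_rot']);rel(*post(z=.27))
E
```

```text
[  1.  34.  54.  71. -27.  88. -11.] [ 1.79938663e+02 -1.03367890e-01  2.74349325e+01]
xyz [26.63, -38.81, 0.2] twist [0.1, -0.1, -52.6] rows 11.3
```

Call:
servo_tool --plan '[{"xyz": [26.6,-38.8,0],"twist": [0,0,-52.6],"jaw": 1},{"xyz": [26.6,-38.8,0],"twist": [0,0,-52.6],"jaw": 1},{"xyz": [26.6,-38.8,0],"twist": [0,0,-52.6],"jaw": 1},{"xyz": [26.6,-38.8,0],"twist": [0,0,-52.6],"jaw": 1},{"xyz": [26.6,-38.8,0],"twist": [0,0,-52.6],"jaw": 1},{"xyz": [26.6,-38.8,0],"twist": [0,0,-52.6],"jaw": 1},{"xyz": [26.6,-38.8,0],"twist": [0,0,-52.6],"jaw": 1},{"xyz": [26.6,-38.8,0],"twist": [0,0,-52.6],"jaw": 1},{"xyz": [26.6,-38.8,0],"twist": [0,0,-52.6],"jaw": 1},{"xyz": [26.6,-38.8,0],"twist": [0,0,-52.6],"jaw": 1}]'

```text
time_s: 42.47
tool_pos: [0.6196, -0.0141, 0.4321]
tool_rot: [-179.7, -0.1, 80.1]
force: [0.9, -0.7, 0.3]
grip_width: 0.0113
grasp_force: 24.9
```

Call:
servo_tool --plan '[{"xyz": [0,0,0],"twist": [0,0,0],"jaw": 1},{"xyz": [0,0,0],"twist": [0,0,0],"jaw": 1},{"xyz": [0,0,0],"twist": [0,0,0],"jaw": 1}]'

```text
time_s: 42.72
tool_pos: [0.6199, -0.0165, 0.4324]
tool_rot: [-179.7, -0.0, 80.1]
force: [-0.6, -1.1, -0.4]
grip_width: 0.0117
grasp_force: 24.9
```

```bash
python3 - <<'E'
from h import *
o=env.get_obs();print(o['tool_pos'],o['tool_rot'],o['qpos'].round(),o['grip_width']);rel(*post(z=.114))
E
```

```text
[ 0.61986375 -0.01648847  0.43235104] [-1.79729656e+02 -3.58491463e-03  8.00816677e+01] [-35.  17.  42.  87. -11.  81.  -2.] 0.011743485049403478
xyz [5.32, -0.14, 15.44] twist [-0.3, -0.0, 0.0] rows 3.9
```

Call:
servo_tool --plan '[{"xyz": [5.3,-0.15,0],"twist": [-0.3,0,0],"jaw": 1},{"xyz": [5.3,-0.15,2],"twist": [-0.3,0,0],"jaw": 1},{"xyz": [5.3,-0.15,6],"twist": [-0.3,0,0],"jaw": 1},{"xyz": [5.3,-0.15,8.7],"twist": [-0.3,0,0],"jaw": 1},{"xyz": [5.3,-0.15,10.2],"twist": [-0.3,0,0],"jaw": 1},{"xyz": [5.3,-0.15,11.7],"twist": [-0.3,0,0],"jaw": 1},{"xyz": [5.3,-0.15,13.2],"twist": [-0.3,0,0],"jaw": 1},{"xyz": [5.3,-0.15,14.5],"twist": [-0.3,0,0],"jaw": 1},{"xyz": [5.3,-0.15,15.5],"twist": [-0.3,0,0],"jaw": 1},{"xyz": [5.3,-0.15,15.5],"twist": [-0.3,0,0],"jaw": 1}]'

```text
time_s: 43.55
tool_pos: [0.6263, 0.0348, 0.2766]
tool_rot: [-179.9, 0.0, 80.0]
force: [-4.3, -0.2, -0.3]
grip_width: 0.0112
grasp_force: 28.3
```

Call:
servo_tool --plan '[{"xyz": [0,0,0],"twist": [0,0,0],"jaw": 1},{"xyz": [0,0,0],"twist": [0,0,0],"jaw": 1}]'

```text
time_s: 43.72
tool_pos: [0.6268, 0.0357, 0.2785]
tool_rot: [180.0, -0.1, 80.0]
force: [-4.1, -0.6, 1.2]
grip_width: 0.0114
grasp_force: 28.4
```

```bash
python3 - <<'E'
from h import *
rel(*post(z=.114))
E
```

```text
xyz [0.07, 0.01, 0.05] twist [0.0, -0.1, -0.0] rows 0.0
```

Call:
servo_tool --plan '[{"xyz": [0,0,0],"twist": [0,0,0],"jaw": 0.68},{"xyz": [0,0,0],"twist": [0,0,0],"jaw": 0.68},{"xyz": [0,0,0],"twist": [0,0,0],"jaw": 0.68},{"xyz": [0,0,0],"twist": [0,0,0],"jaw": 0.68},{"xyz": [0,0,0],"twist": [0,0,0],"jaw": 0.68},{"xyz": [0,0,0],"twist": [0,0,0],"jaw": 0.68},{"xyz": [0,0,-3],"twist": [0,0,0],"jaw": 0.68},{"xyz": [0,0,-7],"twist": [0,0,0],"jaw": 0.68},{"xyz": [0,0,-11],"twist": [0,0,0],"jaw": 0.68},{"xyz": [0,0,-15],"twist": [0,0,0],"jaw": 0.68}]'

```text
time_s: 44.55
tool_pos: [0.6277, 0.0357, 0.4317]
tool_rot: [179.6, -0.1, 80.1]
force: [0.6, -0.1, 0.6]
grip_width: 0.0277
grasp_force: 0.0
```

Call:
servo_tool --plan '[{"xyz": [14,-5,-4],"twist": [0,0,0],"jaw": 0.68},{"xyz": [14,-5,-4],"twist": [0,0,0],"jaw": 0.68},{"xyz": [14,-5,-4],"twist": [0,0,0],"jaw": 0.68},{"xyz": [14,-5,-4],"twist": [0,0,0],"jaw": 0.68},{"xyz": [14,-5,-4],"twist": [0,0,0],"jaw": 0.68},{"xyz": [14,-5,-4],"twist": [0,0,0],"jaw": 0.68},{"xyz": [14,-5,-4],"twist": [0,0,0],"jaw": 0.68},{"xyz": [14,-5,-4],"twist": [0,0,0],"jaw": 0.68}]'

```text
time_s: 45.22
tool_pos: [0.6025, 0.1805, 0.4694]
tool_rot: [179.7, -0.1, 79.9]
force: [0.4, -0.7, -0.2]
grip_width: 0.0279
grasp_force: 0.0
```

```bash
python3 - <<'E'
from h import *
print(env.get_obs()['tool_pos'],env.get_obs()['time_s'])
t=cam('top');a=t['img'].astype(int);b=cv2.imread('pics/top0.png')[:,:,::-1].astype(int)
for n,(u,v,r) in dict(flap=(313,161,12),t1=(222,188,10),t2=(214,222,10),t3=(432,190,10),t3b=(440,188,14),t4=(429,233,10),cup=(170,241,9),timer=(182,203,10),marker=(249,256,12),forceps=(404,250,10),roll=(464,203,9)).items():
    print(n,np.abs(a-b)[v-r:v+r,u-r:u+r].mean().round(1), 'red px',int(((a[...,0]>a[...,1]+45))[v-r:v+r,u-r:u+r].sum()))
# red inside the clear bin (scene view), before / after
s=cam('scene')['img'].astype(int);s0=cv2.imread('pics/scene0.png')[:,:,::-1].astype(int)
P=np.array([proj(cam('scene'),bx(x,y,z)) for x in(-.03,.13) for y in(-.12,.12) for z in(.008,.06)]);print(P.min(0).round(),P.max(0).round())
u0,v0=P.min(0).astype(int);u1,v1=P.max(0).astype(int)
for q in(s0,s): print('red in bin',int((q[...,0]>q[...,1]+15)[v0:v1,u0:u1].sum()))
wl(cam('wrist'))
E
```

```text
[0.60246195 0.18046934 0.46939199] 45.2167
flap 8.3 red px 0
t1 17.8 red px 0
t2 16.7 red px 0
t3 17.6 red px 0
t3b 16.8 red px 0
t4 19.8 red px 0
cup 5.3 red px 160
timer 6.4 red px 0
marker 41.8 red px 7
forceps 6.4 red px 0
roll 6.2 red px 0
[258. 181.] [330. 242.]
red in bin 27
red in bin 28
L [-2.5, 11.8]
M []
R []
```

All four tube spots are empty. The wheels and marker aren't properly in view, so I'll move to check them before handing in.

```bash
python3 - <<'E'
from h import *
rel([.50,-.04,.47],down(80))
E
```

```text
xyz [-23.67, -6.19, -0.15] twist [0.2, -0.1, 0.1] rows 5.9
```

Call:
servo_tool --plan '[{"xyz": [-23.7,-6.2,-0.2],"twist": [0,0,0],"jaw": 0.68},{"xyz": [-23.7,-6.2,-0.2],"twist": [0,0,0],"jaw": 0.68},{"xyz": [-23.7,-6.2,-0.2],"twist": [0,0,0],"jaw": 0.68},{"xyz": [-23.7,-6.2,-0.2],"twist": [0,0,0],"jaw": 0.68},{"xyz": [-23.7,-6.2,-0.2],"twist": [0,0,0],"jaw": 0.68},{"xyz": [-23.7,-6.2,-0.2],"twist": [0,0,0],"jaw": 0.68},{"xyz": [-23.7,-6.2,-0.2],"twist": [0,0,0],"jaw": 0.68},{"xyz": [-23.7,-6.2,-0.2],"twist": [0,0,0],"jaw": 0.68},{"xyz": [-23.7,-6.2,-0.2],"twist": [0,0,0],"jaw": 0.68}]'

```text
time_s: 46.52
tool_pos: [0.4999, -0.0398, 0.4708]
tool_rot: [179.8, -0.2, 80.1]
force: [0.3, 1.0, 0.1]
grip_width: 0.0276
grasp_force: 0.0
```

```bash
python3 - <<'E'
from h import *
c=cam('wrist');wl(c)
a=c['img'][150:220,300:400]
t=cam('top');a=t['img'].astype(int);b=cv2.imread('pics/top0.png')[:,:,::-1].astype(int)
print('marker diff',np.abs(a-b)[240:276,240:258].mean(), 'flap',np.abs(a-b)[150:172,303:325].mean())
s=cam('scene')['img'].astype(int);s0=cv2.imread('pics/scene0.png')[:,:,::-1].astype(int)
print('marker scene diff',np.abs(s-s0)[276:296,316:354].mean())
d=np.abs(s-s0).sum(2)
P=np.array([proj(t if 0 else cam('scene'),bx(x,y,z)) for x in(-.02,.12) for y in(.115,) for z in(.01,.06)]);print(P.round())
E
```

```text
L [-2.6, -2.8, 11.7, -2.9]
M [2.7, 2.6]
R [2.1, 1.9, 1.8]
marker diff 5.097222222222222 flap 5.234848484848484
marker scene diff 6.235526315789474
[[289. 240.]
 [289. 231.]
 [262. 224.]
 [261. 214.]]
```

```bash
python3 -c "
from cell import env
print(env.sign_off())"
```

```text
the job is handed in; nothing more can be done
None
```

I set the code to 4‑2‑3 first, then posted all four tubes through the flap. The final images show the flap shut, the code standing, and the cup, timer, marker, forceps and label roll where they were; I did not see the tubes inside the bin directly. The job is handed in, at about 47 s.

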